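Breading machine service: blower check and roller-sleeve gauging

TASK

Service the breading machine's parts: lift the loose cover off the crumb blower and lay it flat on the rubber mat, spin the impeller by hand through a turn and a half to see that it runs free, and seat the cover flush back on its pins. Then try every white roller sleeve on the gauge pin, one at a time, letting each settle on the pin for a moment: one that slides all the way down to the foot goes into the shallow pan, one that stops part-way goes into the deep crate, each put away before the next is tried. Leave the other kitchen things alone.

Things in the scene. Friction and masses are not known exactly. Their poses are not given: they have to be found in the camera images.
- housing: Crumb blower: fixed open-topped square steel box, 170 x 170 mm, 75 mm high, wall 6 mm, corners filled 24 mm square. Origin at the centre of its underside. Two upright pins, 10 mm thick, 14 mm high, pointed, stand on the rim at opposite corners, (+66, +66) and (-66, -66) mm from the centre along its x and y.
- impeller (a joint): Impeller angle (rad) about the housing's vertical centre axis, counter-clockwise positive, endless, not wrapped, 0 to 2.09 at the start. Turns easily, coasts briefly. Three radial vanes, 5 mm thick, from the 13 mm radius hub to radius 60 mm, 30 to 60 mm above the table, at this angle, +120 and +240 deg from the housing's x axis. A fingertip let down between two vanes can push it round.
- cover: Loose steel plate, 168 x 168 x 5 mm, 400 g, with two 15 mm holes at (+66, +66) and (-66, -66) mm that drop over the housing's pins; half a turn fits too. In its middle stands a black grip fin, 14 mm thick along x, 80 mm long along y, 36 mm high above the plate. Origin at the centre of its underside, 75 mm above the table when seated.
- mat: Black rubber mat, 190 x 190 x 3 mm, fixed flat on the table. Origin at the centre of its underside.
- gauge: Dark steel foot, 80 mm across, 15 mm high, fixed, with an upright pin 30 mm thick whose top is 63 mm above the table; the last 13 mm taper to 14 mm. A sound sleeve drops down it onto the foot; a narrowed one stops with its lower end some 20 to 30 mm above the foot and stays there if let go. Origin at the centre of the foot's underside.
- gauge_foot (a point): Point on the pin's axis at the top of the gauge's foot, 15 mm above the table.
- pan: Shallow aluminium pan for sound sleeves, 170 x 170 mm outside, 35 mm high, wall and floor 3 mm, open above, fixed. Origin at the centre of its underside.
- crate: Deep grey plastic crate for rejected sleeves, 170 x 170 mm outside, 65 mm high, wall and floor 5 mm, open above, fixed. Origin at the centre of its underside.
- sleeve_1: White plastic roller sleeve: tube 56 mm outside, 52 mm long, bore 34 mm at both ends, 110 g, standing on the table at the start. Origin at the centre of its lower end face, z along the tube. Outwardly all are alike; some are narrowed inside half-way, which the gauge pin finds. None if absent in this run.
- sleeve_2: White plastic roller sleeve: tube 56 mm outside, 52 mm long, bore 34 mm at both ends, 110 g, standing on the table at the start. Origin at the centre of its lower end face, z along the tube. Outwardly all are alike; some are narrowed inside half-way, which the gauge pin finds. None if absent in this run.
- sleeve_3: White plastic roller sleeve: tube 56 mm outside, 52 mm long, bore 34 mm at both ends, 110 g, standing on the table at the start. Origin at the centre of its lower end face, z along the tube. Outwardly all are alike; some are narrowed inside half-way, which the gauge pin finds. None if absent in this run.
- sleeve_4: White plastic roller sleeve: tube 56 mm outside, 52 mm long, bore 34 mm at both ends, 110 g, standing on the table at the start. Origin at the centre of its lower end face, z along the tube. Outwardly all are alike; some are narrowed inside half-way, which the gauge pin finds. None if absent in this run.
- sleeve_5: White plastic roller sleeve: tube 56 mm outside, 52 mm long, bore 34 mm at both ends, 110 g, standing on the table at the start. Origin at the centre of its lower end face, z along the tube. Outwardly all are alike; some are narrowed inside half-way, which the gauge pin finds. None if absent in this run.
- sleeve_1_center (a point): Middle of sleeve_1: on the tube's axis, 26 mm from either end.
- sleeve_2_center (a point): Middle of sleeve_2: on the tube's axis, 26 mm from either end.
- sleeve_3_center (a point): Middle of sleeve_3: on the tube's axis, 26 mm from either end.
- sleeve_4_center (a point): Middle of sleeve_4: on the tube's axis, 26 mm from either end.
- sleeve_5_center (a point): Middle of sleeve_5: on the tube's axis, 26 mm from either end.
- tin: Bystander: small tin, 60 mm high; origin on its underside. To be left alone.
- shaker: Bystander: glass shaker, 85 mm high; origin on its underside. To be left alone.
Things that resemble listed ones, but are neither listed nor needed, are in the scene too. What is shaped like the cover but red is not meant.

How it is judged:
On the way, in this order (a step that is already met when the one before it is completed fails the run):
1. the cover lies flat on the mat, its centre within 60 mm of the mat's (horizontal distance between cover and mat below 0.06 m and height (world z) of cover below 0.012 m and angle between cover's own z axis and vertical below 0.1 rad), for 0.2 s.
2. the impeller has been spun about a turn and a half, either way (angle beyond 8.4 or below -6.3 rad) ((value of joint impeller above 8.4 rad or value of joint impeller below -6.3 rad)).
3. the cover is seated flush on the housing, both pins through its holes, and let go (z of cover in the frame of housing between 0.072 and 0.0775 m and horizontal distance between cover and housing below 0.008 m and angle between cover's own z axis and vertical below 0.03 rad and contact force between the fingers and cover below 0.5 N), for 0.2 s.
4. a first sleeve has been tried on the gauge pin (down on the foot, or stopped part-way if narrowed) (((horizontal distance between sleeve_1 and gauge_foot below 0.007 m and angle between sleeve_1's own z axis and vertical below 0.15 rad and z of sleeve_1 in the frame of gauge_foot below 0.005 m) or (horizontal distance between sleeve_2 and gauge_foot below 0.007 m and angle between sleeve_2's own z axis and vertical below 0.15 rad and z of sleeve_2 in the frame of gauge_foot between 0.012 and 0.034 m) or (horizontal distance between sleeve_3 and gauge_foot below 0.007 m and angle between sleeve_3's own z axis and vertical below 0.15 rad and z of sleeve_3 in the frame of gauge_foot below 0.005 m) or (horizontal distance between sleeve_4 and gauge_foot below 0.007 m and angle between sleeve_4's own z axis and vertical below 0.15 rad and z of sleeve_4 in the frame of gauge_foot below 0.005 m) or (horizontal distance between sleeve_5 and gauge_foot below 0.007 m and angle between sleeve_5's own z axis and vertical below 0.15 rad and z of sleeve_5 in the frame of gauge_foot between 0.012 and 0.034 m))), for 0.2 s.
5. one sleeve is put away in its right container (((x of sleeve_1_center in the frame of pan between -0.07 and 0.07 m and y of sleeve_1_center in the frame of pan between -0.07 and 0.07 m and z of sleeve_1_center in the frame of pan below 0.07 m and linear speed of sleeve_1 below 0.03 m/s) or (x of sleeve_2_center in the frame of crate between -0.07 and 0.07 m and y of sleeve_2_center in the frame of crate between -0.07 and 0.07 m and z of sleeve_2_center in the frame of crate below 0.07 m and linear speed of sleeve_2 below 0.03 m/s) or (x of sleeve_3_center in the frame of pan between -0.07 and 0.07 m and y of sleeve_3_center in the frame of pan between -0.07 and 0.07 m and z of sleeve_3_center in the frame of pan below 0.07 m and linear speed of sleeve_3 below 0.03 m/s) or (x of sleeve_4_center in the frame of pan between -0.07 and 0.07 m and y of sleeve_4_center in the frame of pan between -0.07 and 0.07 m and z of sleeve_4_center in the frame of pan below 0.07 m and linear speed of sleeve_4 below 0.03 m/s) or (x of sleeve_5_center in the frame of crate between -0.07 and 0.07 m and y of sleeve_5_center in the frame of crate between -0.07 and 0.07 m and z of sleeve_5_center in the frame of crate below 0.07 m and linear speed of sleeve_5 below 0.03 m/s))), for 0.2 s.
6. a second sleeve has been tried on the gauge pin, one being put away (((x of sleeve_1_center in the frame of pan between -0.07 and 0.07 m and y of sleeve_1_center in the frame of pan between -0.07 and 0.07 m and z of sleeve_1_center in the frame of pan below 0.07 m and linear speed of sleeve_1 below 0.03 m/s) or (x of sleeve_2_center in the frame of crate between -0.07 and 0.07 m and y of sleeve_2_center in the frame of crate between -0.07 and 0.07 m and z of sleeve_2_center in the frame of crate below 0.07 m and linear speed of sleeve_2 below 0.03 m/s) or (x of sleeve_3_center in the frame of pan between -0.07 and 0.07 m and y of sleeve_3_center in the frame of pan between -0.07 and 0.07 m and z of sleeve_3_center in the frame of pan below 0.07 m and linear speed of sleeve_3 below 0.03 m/s) or (x of sleeve_4_center in the frame of pan between -0.07 and 0.07 m and y of sleeve_4_center in the frame of pan between -0.07 and 0.07 m and z of sleeve_4_center in the frame of pan below 0.07 m and linear speed of sleeve_4 below 0.03 m/s) or (x of sleeve_5_center in the frame of crate between -0.07 and 0.07 m and y of sleeve_5_center in the frame of crate between -0.07 and 0.07 m and z of sleeve_5_center in the frame of crate below 0.07 m and linear speed of sleeve_5 below 0.03 m/s)) and ((horizontal distance between sleeve_1 and gauge_foot below 0.007 m and angle between sleeve_1's own z axis and vertical below 0.15 rad and z of sleeve_1 in the frame of gauge_foot below 0.005 m) or (horizontal distance between sleeve_2 and gauge_foot below 0.007 m and angle between sleeve_2's own z axis and vertical below 0.15 rad and z of sleeve_2 in the frame of gauge_foot between 0.012 and 0.034 m) or (horizontal distance between sleeve_3 and gauge_foot below 0.007 m and angle between sleeve_3's own z axis and vertical below 0.15 rad and z of sleeve_3 in the frame of gauge_foot below 0.005 m) or (horizontal distance between sleeve_4 and gauge_foot below 0.007 m and angle between sleeve_4's own z axis and vertical below 0.15 rad and z of sleeve_4 in the frame of gauge_foot below 0.005 m) or (horizontal distance between sleeve_5 and gauge_foot below 0.007 m and angle between sleeve_5's own z axis and vertical below 0.15 rad and z of sleeve_5 in the frame of gauge_foot between 0.012 and 0.034 m))), for 0.2 s.
7. two sleeves are put away in their right containers (((x of sleeve_2_center in the frame of crate between -0.07 and 0.07 m and y of sleeve_2_center in the frame of crate between -0.07 and 0.07 m and z of sleeve_2_center in the frame of crate below 0.07 m and linear speed of sleeve_2 below 0.03 m/s) or (x of sleeve_3_center in the frame of pan between -0.07 and 0.07 m and y of sleeve_3_center in the frame of pan between -0.07 and 0.07 m and z of sleeve_3_center in the frame of pan below 0.07 m and linear speed of sleeve_3 below 0.03 m/s) or (x of sleeve_4_center in the frame of pan between -0.07 and 0.07 m and y of sleeve_4_center in the frame of pan between -0.07 and 0.07 m and z of sleeve_4_center in the frame of pan below 0.07 m and linear speed of sleeve_4 below 0.03 m/s) or (x of sleeve_5_center in the frame of crate between -0.07 and 0.07 m and y of sleeve_5_center in the frame of crate between -0.07 and 0.07 m and z of sleeve_5_center in the frame of crate below 0.07 m and linear speed of sleeve_5 below 0.03 m/s)) and ((x of sleeve_1_center in the frame of pan between -0.07 and 0.07 m and y of sleeve_1_center in the frame of pan between -0.07 and 0.07 m and z of sleeve_1_center in the frame of pan below 0.07 m and linear speed of sleeve_1 below 0.03 m/s) or (x of sleeve_3_center in the frame of pan between -0.07 and 0.07 m and y of sleeve_3_center in the frame of pan between -0.07 and 0.07 m and z of sleeve_3_center in the frame of pan below 0.07 m and linear speed of sleeve_3 below 0.03 m/s) or (x of sleeve_4_center in the frame of pan between -0.07 and 0.07 m and y of sleeve_4_center in the frame of pan between -0.07 and 0.07 m and z of sleeve_4_center in the frame of pan below 0.07 m and linear speed of sleeve_4 below 0.03 m/s) or (x of sleeve_5_center in the frame of crate between -0.07 and 0.07 m and y of sleeve_5_center in the frame of crate between -0.07 and 0.07 m and z of sleeve_5_center in the frame of crate below 0.07 m and linear speed of sleeve_5 below 0.03 m/s)) and ((x of sleeve_1_center in the frame of pan between -0.07 and 0.07 m and y of sleeve_1_center in the frame of pan between -0.07 and 0.07 m and z of sleeve_1_center in the frame of pan below 0.07 m and linear speed of sleeve_1 below 0.03 m/s) or (x of sleeve_2_center in the frame of crate between -0.07 and 0.07 m and y of sleeve_2_center in the frame of crate between -0.07 and 0.07 m and z of sleeve_2_center in the frame of crate below 0.07 m and linear speed of sleeve_2 below 0.03 m/s) or (x of sleeve_4_center in the frame of pan between -0.07 and 0.07 m and y of sleeve_4_center in the frame of pan between -0.07 and 0.07 m and z of sleeve_4_center in the frame of pan below 0.07 m and linear speed of sleeve_4 below 0.03 m/s) or (x of sleeve_5_center in the frame of crate between -0.07 and 0.07 m and y of sleeve_5_center in the frame of crate between -0.07 and 0.07 m and z of sleeve_5_center in the frame of crate below 0.07 m and linear speed of sleeve_5 below 0.03 m/s)) and ((x of sleeve_1_center in the frame of pan between -0.07 and 0.07 m and y of sleeve_1_center in the frame of pan between -0.07 and 0.07 m and z of sleeve_1_center in the frame of pan below 0.07 m and linear speed of sleeve_1 below 0.03 m/s) or (x of sleeve_2_center in the frame of crate between -0.07 and 0.07 m and y of sleeve_2_center in the frame of crate between -0.07 and 0.07 m and z of sleeve_2_center in the frame of crate below 0.07 m and linear speed of sleeve_2 below 0.03 m/s) or (x of sleeve_3_center in the frame of pan between -0.07 and 0.07 m and y of sleeve_3_center in the frame of pan between -0.07 and 0.07 m and z of sleeve_3_center in the frame of pan below 0.07 m and linear speed of sleeve_3 below 0.03 m/s) or (x of sleeve_5_center in the frame of crate between -0.07 and 0.07 m and y of sleeve_5_center in the frame of crate between -0.07 and 0.07 m and z of sleeve_5_center in the frame of crate below 0.07 m and linear speed of sleeve_5 below 0.03 m/s)) and ((x of sleeve_1_center in the frame of pan between -0.07 and 0.07 m and y of sleeve_1_center in the frame of pan between -0.07 and 0.07 m and z of sleeve_1_center in the frame of pan below 0.07 m and linear speed of sleeve_1 below 0.03 m/s) or (x of sleeve_2_center in the frame of crate between -0.07 and 0.07 m and y of sleeve_2_center in the frame of crate between -0.07 and 0.07 m and z of sleeve_2_center in the frame of crate below 0.07 m and linear speed of sleeve_2 below 0.03 m/s) or (x of sleeve_3_center in the frame of pan between -0.07 and 0.07 m and y of sleeve_3_center in the frame of pan between -0.07 and 0.07 m and z of sleeve_3_center in the frame of pan below 0.07 m and linear speed of sleeve_3 below 0.03 m/s) or (x of sleeve_4_center in the frame of pan between -0.07 and 0.07 m and y of sleeve_4_center in the frame of pan between -0.07 and 0.07 m and z of sleeve_4_center in the frame of pan below 0.07 m and linear speed of sleeve_4 below 0.03 m/s))), for 0.2 s.
8. a third sleeve has been tried on the gauge pin, two being put away (all of step 7 and ((horizontal distance between sleeve_1 and gauge_foot below 0.007 m and angle between sleeve_1's own z axis and vertical below 0.15 rad and z of sleeve_1 in the frame of gauge_foot below 0.005 m) or (horizontal distance between sleeve_2 and gauge_foot below 0.007 m and angle between sleeve_2's own z axis and vertical below 0.15 rad and z of sleeve_2 in the frame of gauge_foot between 0.012 and 0.034 m) or (horizontal distance between sleeve_3 and gauge_foot below 0.007 m and angle between sleeve_3's own z axis and vertical below 0.15 rad and z of sleeve_3 in the frame of gauge_foot below 0.005 m) or (horizontal distance between sleeve_4 and gauge_foot below 0.007 m and angle between sleeve_4's own z axis and vertical below 0.15 rad and z of sleeve_4 in the frame of gauge_foot below 0.005 m) or (horizontal distance between sleeve_5 and gauge_foot below 0.007 m and angle between sleeve_5's own z axis and vertical below 0.15 rad and z of sleeve_5 in the frame of gauge_foot between 0.012 and 0.034 m))), for 0.2 s.
At the end, for the whole second after the job is handed in: Cover seated flush on the housing (72 to 77.5 mm up, within 8 mm of centre, level to 0.03 rad). Every sound sleeve in the pan, every narrowed one in the crate, at rest, its middle within 70 mm in x and in y of the container's centre and under 70 mm above its underside (z of cover in the frame of housing between 0.072 and 0.0775 m and horizontal distance between cover and housing below 0.008 m and angle between cover's own z axis and vertical below 0.03 rad and x of sleeve_1_center in the frame of pan between -0.07 and 0.07 m and y of sleeve_1_center in the frame of pan between -0.07 and 0.07 m and z of each of sleeve_1_center, sleeve_3_center, sleeve_4_center in the frame of pan below 0.07 m and linear speed of each of sleeve_1, sleeve_2, sleeve_3, sleeve_4, sleeve_5 below 0.03 m/s and x of sleeve_2_center in the frame of crate between -0.07 and 0.07 m and y of sleeve_2_center in the frame of crate between -0.07 and 0.07 m and z of each of sleeve_2_center, sleeve_5_center in the frame of crate below 0.07 m and x of sleeve_3_center in the frame of pan between -0.07 and 0.07 m and y of sleeve_3_center in the frame of pan between -0.07 and 0.07 m and x of sleeve_4_center in the frame of pan between -0.07 and 0.07 m and y of sleeve_4_center in the frame of pan between -0.07 and 0.07 m and x of sleeve_5_center in the frame of crate between -0.07 and 0.07 m and y of sleeve_5_center in the frame of crate between -0.07 and 0.07 m); the robot touches nothing.
It fails at once if another kitchen thing (tin, shaker) is moved more than 50 mm (distance of any of tin, shaker from where it was at the start of the episode above 0.05 m).
Of sleeve_1, sleeve_2, sleeve_3, sleeve_4, sleeve_5 only 3 to 4 are there at a start; the rules pass over those that are not, and their reading is None.
At some moment in a run one of sleeve_1, sleeve_2, sleeve_3, sleeve_4, sleeve_5 may be knocked a few centimetres aside while the robot is not near it.
It also fails if it takes over 210 s, if anything falls off the work surface, if the arm or the gripper's body presses on something with over 40 N, if the wrist force passes 120 N, or if a joint passes its speed limit or range.

ROBOT

A 7-joint arm with a two-finger parallel gripper is mounted at the origin on the work surface. World frame = base frame: x ahead of the robot, y to its left, z up, the work surface at z = 0. Lengths are in m, angles in rad, forces in N, time in s.
With the tool pointing down it reaches from about 0.425 to 0.925 m from the base axis. Payload 6.8 kg.
Tool frame: the origin (TCP) lies on the front face of the gripper's body, between the roots of the fingers; the fingertips stand 73 mm ahead of it and the grasp point (between the pads) lies 54 mm ahead of it (manip.grip_depth is the distance from the TCP to the grasp point, in m); z points along the fingers, x is the direction in which the jaws open and shut, and the axes are right-handed (so a half turn about z gives the same grasp; the last joint's range is limited). The gripper opens to 85 mm and grips with 20 to 120 N. Pads are 22 mm wide; open, the fingers measure 114 mm over their backs; the gripper's body (76 mm by 85 mm) begins 54 mm behind the grasp point. The pads swing forward as they close: fully open they stand 13 mm farther back than shut.
Start: joints at [-1.456, 0.477, 0.022, 1.555, -0.011, 1.109, -0.083], TCP at [0.149, 0.658, 0.304] pointing down, gripper open.
Joint ranges: [-2.96, 2.96], [-0.34, 2.1], [-1.41, 1.46], [0.24, 2.44], [-1.37, 4.51], [0.17, 1.92], [-2.96, 2.96]. Speed limits (rad/s): [2.39, 2.39, 3.14, 3.14, 3.14, 3.14, 3.14].

INTERFACE

Orientations are given as a rotation vector (axis times angle).
In Python, from workcell import manip gives the robot as it stands.
- The arm moves only by the shell command python3 -m crank 'ROWS' [FORCE]. ROWS is JSON, a list of rows, each an object of numbers: "tx", "ty", "tz": the shift along the tool's x, y, z in mm; "roll": the turn about the tool's z in rad; "jaw": the opening, from 0 (shut) to 1 (fully open). In form: [{"tx": .., "ty": .., "tz": .., "roll": .., "jaw": ..}, ...]. A call has 1 to 8 rows; each row is the pose to reach, as a shift and turn from the pose measured when the call began, along the tool's axes at that moment; what a row does not reach only later rows make up. A row lasts 1/8 s, in which the tool goes at most 62.5 mm and 10.7 degrees, less where a joint would pass 70% of its speed; a pose out of reach is approached as far as the arm can. A call with a gripper value outside its range is refused whole. The fingers move at their own pace and stop on an object; FORCE is the grip in N (left out, the last holds). Time passes only in rows, so rows that repeat a pose let the fingers close. It gives the time, the measured TCP pose, the force and the opening at its end, in the units of the state.
- manip.observe(): the state, without advancing time (a new reading comes with each control period).
- manip.capture(name): name is "side" or "top" or "wrist"; returns a dict with "img" (420x560x3 uint8, blue, green, red), "fx", "fy", "cx", "cy" (pixels), "camera_from_world" (4x4, takes a point from world to camera coordinates). Camera axes: x right, y up, looking along -z (the intrinsics and any distortion apply to the point x, -y, -z); pixel columns grow to the right and rows downward; lengths in m; the calibration is good to about 2 mm. The wrist camera is an equidistant fisheye: a pixel r from the principal point sees the ray r / f radians off the axis. A picture is of the moment at which its call begins. There is no depth.
- manip.finish_job(): hands the job in, once; it reports no verdict.
The state is a dict: "time": time; "q": joint angles; "qd": joint speeds; "effort": joint torques, N m; "tcp_pos": TCP position; "tcp_rot": TCP orientation; "contact_force": force on the tool from outside, world axes, zero at the start; "moment": the same for the moment, N m; "finger_gap": finger opening in m.
Only numpy, scipy, OpenCV 4.12 (cv2) and the standard library are available. Lean on these libraries where they do the work, as an engineer would, in place of code of your own. Each camera call takes 0.05 s, during which the arm holds its last target.

## Working session

There is one attempt and no reset: what is moved stays moved. The work goes in short steps, Python scripts to look and compute and a shell command to move; the robot and the scene stay as the last step left them, time stands still between calls to the robot, and variables do not carry over. Pictures are saved under pics/ and viewed, and the job is handed in when it is done.

```bash
ls; mkdir -p pics; python3 - <<'E'
from workcell import manip
import cv2
print(manip.observe())
for n in ("side","top","wrist"):
    c=manip.capture(n); cv2.imwrite(f"pics/{n}0.png",c["img"]); print(n,c["fx"],c["fy"],c["cx"],c["cy"],c["camera_from_world"], [k for k in c])
print(manip.grip_depth)
E
```

```text
pics
{'time': 0.0, 'q': array([-1.4561271 ,  0.47782179,  0.02237573,  1.55644324, -0.01151167,
        1.10928868, -0.08309625]), 'qd': array([-1.61715997e-03, -5.79808114e-05,  2.39126217e-04,  1.94316618e-04,
       -7.87973544e-04, -2.49905723e-04,  1.53572921e-03]), 'effort': array([ 6.00221265e-04, -5.96427405e+01,  1.60812322e+00, -2.81198144e+01,
        1.24548524e-02,  9.06746602e-03, -5.34267713e-06]), 'tcp_pos': array([0.14905104, 0.65787376, 0.30291521]), 'tcp_rot': array([ 2.45363146e+00,  1.95995628e+00, -2.10109765e-03]), 'contact_force': array([-0.66605878,  0.69028529,  0.39813864]), 'moment': array([0.00097299, 0.02629221, 0.01849694]), 'finger_gap': 0.08550804927269595}
side 454.3759781108044 454.3759781108044 275.5238785553302 209.21066502222715 [[ 0.93810954 -0.34622548 -0.00885462 -0.40693122]
 [ 0.17967019  0.46464716  0.86707649 -0.12679198]
 [-0.29608969 -0.81500364  0.49809634 -1.23297749]
 [ 0.          0.          0.          1.        ]] ['img', 'fx', 'fy', 'cx', 'cy', 'camera_from_world']
top 395.5980977966019 395.5980977966019 274.81734799333304 213.16190441496127 [[-0.02099218 -0.99967272  0.01462102 -0.02907537]
 [ 0.99622318 -0.01968285  0.08456933 -0.4317613 ]
 [-0.08425387  0.01634109  0.99631032 -0.94723017]
 [ 0.          0.          0.          1.        ]] ['img', 'fx', 'fy', 'cx', 'cy', 'camera_from_world']
wrist 325.19226210127806 325.19226210127806 275.21280021999854 214.68062185730474 [[ 0.22159417  0.97513633 -0.00227161 -0.67367399]
 [-0.93998116  0.21298431 -0.26659539  0.03451841]
 [-0.25948303  0.06121126  0.96380586 -0.37937118]
 [ 0.          0.          0.          1.        ]] ['img', 'fx', 'fy', 'cx', 'cy', 'camera_from_world']
0.0539
```

View pics/side0.png

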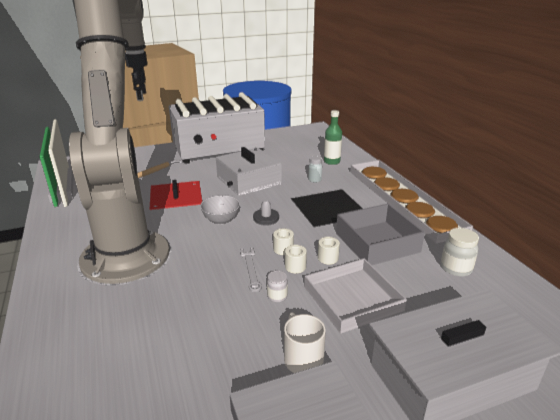

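View pics/top0.png

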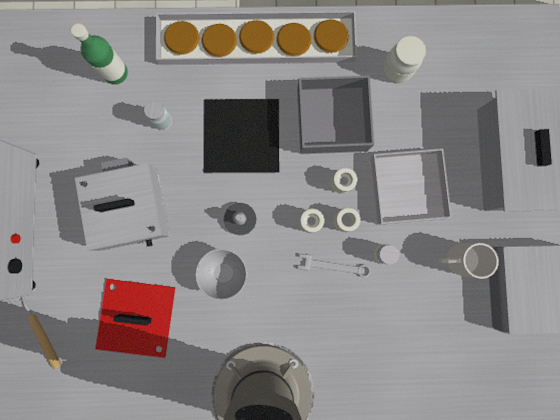

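View pics/wrist0.png

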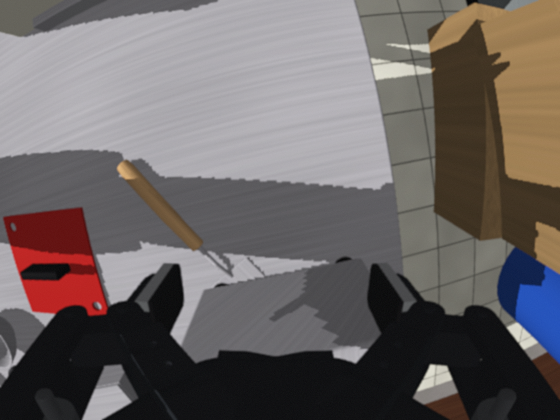

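```bash
cat > h.py <<'E'
from workcell import manip
import numpy as np, cv2
from scipy.spatial.transform import Rotation as R
def cam(n):
    c=manip.capture(n); c["name"]=n; c["T"]=np.array(c["camera_from_world"]); return c
def proj(c,P):
    P=np.atleast_2d(P); p=P@c["T"][:3,:3].T+c["T"][:3,3]; v=p*[1,-1,-1]
    if c["name"]=="wrist":
        r=np.linalg.norm(v[:,:2],axis=1)+1e-12; th=np.arctan2(r,v[:,2]); n=v[:,:2]/r[:,None]*th[:,None]
    else: n=v[:,:2]/v[:,2:]
    return n*[c["fx"],c["fy"]]+[c["cx"],c["cy"]]
def back(c,uv,z):
    out=[]
    for u,v in np.atleast_2d(uv):
        a=np.array([(u-c["cx"])/c["fx"],(v-c["cy"])/c["fy"]])
        if c["name"]=="wrist":
            th=np.linalg.norm(a)+1e-12; d=np.array([*(a/th*np.sin(th)),np.cos(th)])
        else: d=np.array([*a,1])
        d=d*[1,-1,-1]; Rm=c["T"][:3,:3]; o=-Rm.T@c["T"][:3,3]; w=Rm.T@d
        out.append(o+w*(z-o[2])/w[2])
    return np.array(out)
def tool():
    s=manip.observe(); return np.array(s["tcp_pos"]),R.from_rotvec(s["tcp_rot"]).as_matrix(),s
def go(p=None,xyaw=None,tip=None):
    """p: TCP target world. xyaw: desired tool x-axis world yaw (mod pi). prints shift in tool axes (mm), roll"""
    t,M,s=tool(); yaw=np.arctan2(M[1,0],M[0,0])
    if p is not None: d=M.T@(np.array(p)-t)*1000; print("tx ty tz",d.round(1), "rows",np.ceil(np.linalg.norm(d)/62.5))
    if xyaw is not None:
        dy=(xyaw-yaw+np.pi/2)%np.pi-np.pi/2
        print("roll",round(-dy,4),"rows",np.ceil(abs(dy)/.1867), "q7",s["q"][6].round(2))
    print("tcp",t.round(4),"yaw",round(yaw,4),"tilt",np.degrees(np.arccos(-M[2,2])).round(2),"gap",round(s["finger_gap"],4),"F",np.round(s["contact_force"],1),"t",s["time"])
def crop(c,x0,y0,x1,y1,k,f,pts=None):
    im=c["img"].copy()[y0:y1,x0:x1]; im=cv2.resize(im,None,fx=k,fy=k,interpolation=cv2.INTER_CUBIC)
    if pts is not None:
        for u,v in pts: cv2.circle(im,(int((u-x0+.5)*k),int((v-y0+.5)*k)),2,(0,255,0),-1)
    cv2.imwrite("pics/"+f,im)
E
python3 - <<'E'
from h import *
c=cam("top"); crop(c,60,130,320,290,3,"a1.png"); crop(c,280,60,480,280,3,"a2.png")
for n,uv,z in [("cover fin ends",[[95,209],[134,203]],.116),("mat",[[204,98],[279,98],[279,172],[204,172]],.003),("gauge",[[240,218]],.063),("sleeves",[[345,180],[312,220],[348,220]],.052)]:
    print(n,back(c,uv,z).round(4).tolist())
E
```

```text
cover fin ends [[0.4397, 0.3557, 0.116], [0.4512, 0.2712, 0.116]]
mat [[0.729, 0.1353, 0.003], [0.7261, -0.0549, 0.003], [0.5356, -0.0508, 0.003], [0.539, 0.1365, 0.003]]
gauge [[0.4176, 0.044, 0.063]]
sleeves [[0.5041, -0.206, 0.052], [0.4104, -0.1246, 0.052], [0.4086, -0.2096, 0.052]]
```

View pics/a1.png

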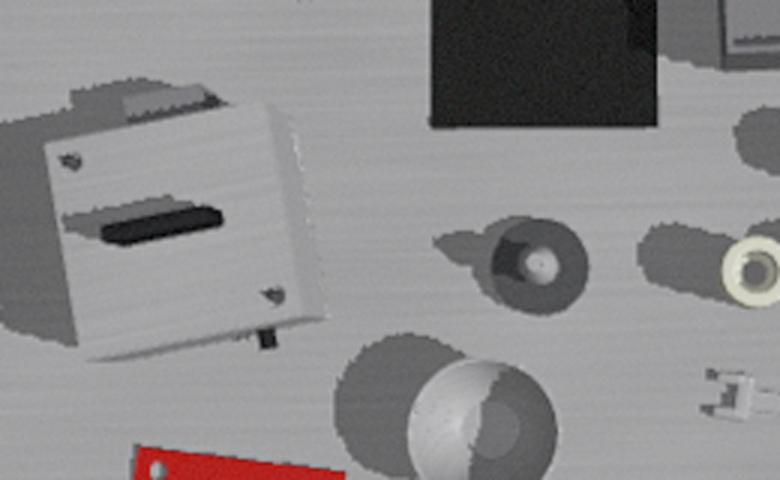

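View pics/a2.png

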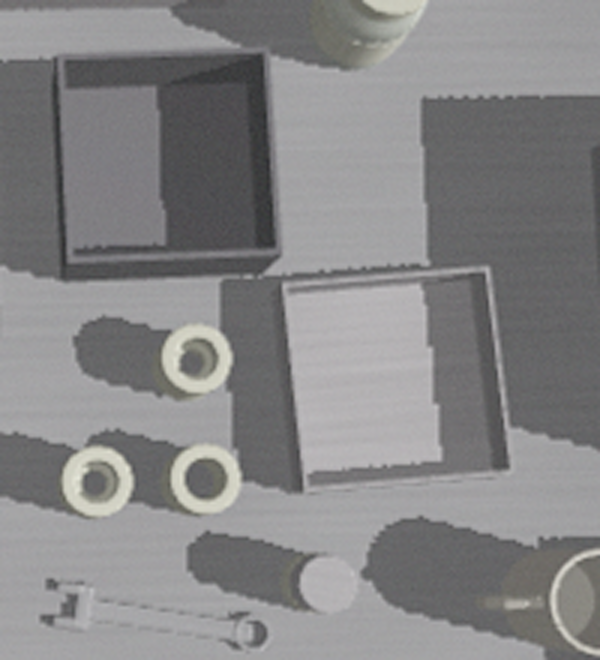

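```bash
python3 - <<'E'
from h import *
c=cam("top")
p=back(c,[[83.7,183.3],[151,228.3]],.087); print(p.round(4),p.mean(0),np.linalg.norm(p[0]-p[1]))
d=p[0]-p[1]; print("yaw+45:",np.arctan2(d[1],d[0])-np.pi/4, "-45", np.arctan2(d[1],d[0])+np.pi/4)
go([0.446,0.313,0.30],0.136)
E
```

```text
[[0.5017 0.3948 0.087 ]
 [0.3966 0.2425 0.087 ]] [0.44917557 0.31867517 0.087     ] 0.18507662210036205
yaw+45: 0.18137665115280355 -45 1.7521729779477
tx ty tz [-271.   365.8    3.7] rows 8.0
roll 1.212 rows 7.0 q7 -0.08
tcp [0.1491 0.6581 0.3034] yaw 1.348 tilt 0.05 gap 0.0855 F [-0.8 -0.4  0.1] t 0.25
```

```bash
python3 -m crank '[{"tx":-271,"ty":366,"tz":4,"roll":1.19,"jaw":1},{"tx":-271,"ty":366,"tz":4,"roll":1.19,"jaw":1},{"tx":-271,"ty":366,"tz":4,"roll":1.19,"jaw":1},{"tx":-271,"ty":366,"tz":4,"roll":1.19,"jaw":1},{"tx":-271,"ty":366,"tz":4,"roll":1.19,"jaw":1},{"tx":-271,"ty":366,"tz":4,"roll":1.19,"jaw":1},{"tx":-271,"ty":366,"tz":4,"roll":1.19,"jaw":1},{"tx":-271,"ty":366,"tz":4,"roll":1.19,"jaw":1}]' 40
python3 - <<'E'
from h import *
c=cam("wrist"); cv2.imwrite("pics/w1.png",c["img"]); go([0.446,0.313,0.30],0.15)
M=tool()[1]; print(M.round(3)); print(np.linalg.inv(c["T"]).round(3))
E
```

```text
time: 1.25
tcp_pos: [0.4488, 0.3088, 0.3]
tcp_rot: [3.131, 0.237, 0.001]
contact_force: [0.6, -0.1, -0.1]
finger_gap: 0.0856
tx ty tz [-2.4 -4.8 -0.1] rows 1.0
roll 0.0017 rows 1.0 q7 -0.44
tcp [0.4491 0.3086 0.2999] yaw 0.1517 tilt 0.13 gap 0.0855 F [ 1.6 -0.5  0.1] t 1.3
[[ 0.989  0.151  0.001]
 [ 0.151 -0.989 -0.002]
 [ 0.001  0.002 -1.   ]]
[[ 0.989 -0.144 -0.04   0.439]
 [ 0.15   0.952  0.267  0.376]
 [-0.    -0.269  0.963  0.37 ]
 [ 0.     0.     0.     1.   ]]
```

View pics/w1.png

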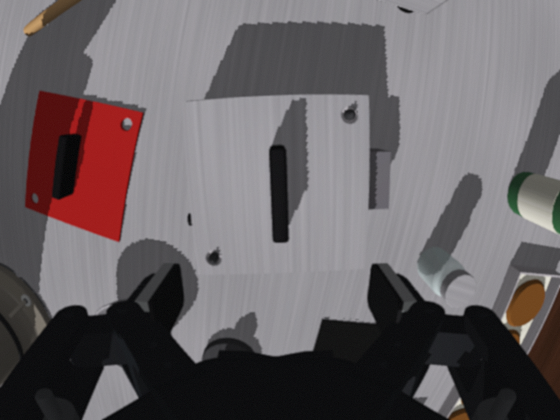

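```bash
python3 - <<'E'
from h import *
c=cam("wrist"); crop(c,180,80,400,290,3,"w1c.png")
E
```

```text
(no output)
```

View pics/w1c.png

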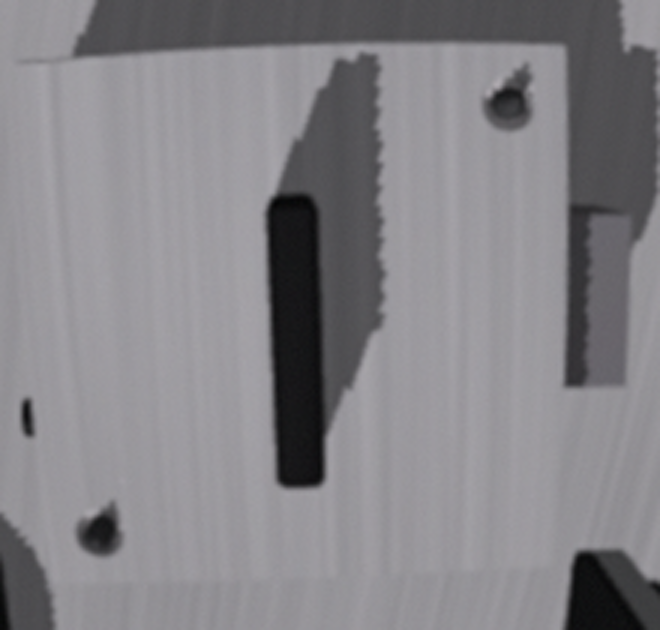

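```bash
python3 - <<'E'
from h import *
c=cam("wrist")
f=back(c,[[277.3,145],[280.3,242]],.116); h=back(c,[[348.5,114.3],[213.3,256]],.08)
print(f.round(4),f.mean(0).round(4),np.linalg.norm(f[0]-f[1]),h.round(4),h.mean(0).round(4),np.linalg.norm(h[0]-h[1]))
d=f[0]-f[1]; print("finyaw",np.arctan2(d[1],d[0])-np.pi/2); d=h[0]-h[1]; print("holes yaw",np.arctan2(d[1],d[0])-np.pi/4)
go([*h.mean(0)[:2],0.158],np.arctan2(d[1],d[0])-np.pi/4)
E
```

```text
[[0.4409 0.3635 0.116 ]
 [0.4557 0.2851 0.116 ]] [0.4483 0.3243 0.116 ] 0.07983156114924578 [[0.4998 0.3998 0.08  ]
 [0.396  0.2471 0.08  ]] [0.4479 0.3234 0.08  ] 0.18466758321219368
finyaw 0.1863416943482652
holes yaw 0.18825048024170143
tx ty tz [  3.5 -10.  141.7] rows 3.0
roll -0.0308 rows 1.0 q7 -0.44
tcp [0.4461 0.3131 0.2997] yaw 0.1575 tilt 0.04 gap 0.0857 F [-1.1  0.4 -0.7] t 1.4
```

```bash
python3 -m crank '[{"tx":3.5,"ty":-10.5,"tz":0,"roll":-0.031,"jaw":1},{"tx":3.5,"ty":-10.5,"tz":50,"roll":-0.031,"jaw":1},{"tx":3.5,"ty":-10.5,"tz":100,"roll":-0.031,"jaw":1},{"tx":3.5,"ty":-10.5,"tz":141,"roll":-0.031,"jaw":1},{"tx":3.5,"ty":-10.5,"tz":141,"roll":-0.031,"jaw":1},{"tx":3.5,"ty":-10.5,"tz":141,"roll":-0.031,"jaw":1}]' 60
python3 - <<'E'
from h import *
go([0.448,0.3237,0.158],0.1875)
E
```

```text
time: 2.15
tcp_pos: [0.448, 0.3257, 0.1599]
tcp_rot: [-3.126, -0.299, -0.001]
contact_force: [-0.1, -1.0, -0.8]
finger_gap: 0.0851
tx ty tz [-0.4  2.   1.9] rows 1.0
roll 0.0033 rows 1.0 q7 -0.33
tcp [0.448  0.3257 0.1599] yaw 0.1908 tilt 0.07 gap 0.0851 F [-0.1 -1.  -0.8] t 2.15
```

```bash
python3 -m crank '[{"tx":-0.4,"ty":2,"tz":1,"jaw":0},{"tx":-0.4,"ty":2,"tz":1,"jaw":0},{"tx":-0.4,"ty":2,"tz":1,"jaw":0},{"tx":-0.4,"ty":2,"tz":1,"jaw":0},{"tx":-0.4,"ty":2,"tz":1,"jaw":0},{"tx":-0.4,"ty":2,"tz":1,"jaw":0}]' 60
python3 - <<'E'
from h import *
go([0.448,0.3237,0.24],0.1875)
E
```

```text
tx ty tz [ -0.3   1.9 -80.1] rows 2.0
roll 0.0033 rows 1.0 q7 -0.33
tcp [0.448  0.3257 0.1599] yaw 0.1908 tilt 0.07 gap 0.0851 F [-0.1 -1.  -0.8] t 2.15schema error: expected keys tx, ty, tz, roll, jaw
```

All keys are required.

```bash
python3 -m crank '[{"tx":-0.4,"ty":2,"tz":1,"roll":0,"jaw":0},{"tx":-0.4,"ty":2,"tz":1,"roll":0,"jaw":0},{"tx":-0.4,"ty":2,"tz":1,"roll":0,"jaw":0},{"tx":-0.4,"ty":2,"tz":1,"roll":0,"jaw":0},{"tx":-0.4,"ty":2,"tz":1,"roll":0,"jaw":0},{"tx":-0.4,"ty":2,"tz":1,"roll":0,"jaw":0}]' 60
python3 - <<'E'
from h import *
go([0.448,0.3237,0.24],0.1875)
E
```

```text
time: 2.9
tcp_pos: [0.4485, 0.3239, 0.1594]
tcp_rot: [-3.126, -0.299, -0.003]
contact_force: [0.1, -0.2, 6.7]
finger_gap: 0.013
tx ty tz [ -0.4   0.  -80.6] rows 2.0
roll 0.0031 rows 1.0 q7 -0.33
tcp [0.4485 0.3239 0.1594] yaw 0.1906 tilt 0.13 gap 0.013 F [ 0.1 -0.2  6.7] t 2.9
```

```bash
python3 -m crank '[{"tx":0,"ty":0,"tz":-20,"roll":0,"jaw":0},{"tx":0,"ty":0,"tz":-50,"roll":0,"jaw":0},{"tx":0,"ty":0,"tz":-90,"roll":0,"jaw":0},{"tx":0,"ty":0,"tz":-90,"roll":0,"jaw":0},{"tx":0,"ty":0,"tz":-90,"roll":0,"jaw":0}]'
python3 - <<'E'
from h import *
c=cam("wrist"); cv2.imwrite("pics/w2.png",c["img"]); go([0.632,0.0415,0.25],0.19)
c=cam("side"); cv2.imwrite("pics/s2.png",c["img"])
E
```

```text
time: 3.52
tcp_pos: [0.4474, 0.3233, 0.2481]
tcp_rot: [-3.127, -0.299, 0.001]
contact_force: [-0.2, -1.0, -3.5]
finger_gap: 0.0126
tx ty tz [128.  311.6  -2.4] rows 6.0
roll 0.0008 rows 1.0 q7 -0.39
tcp [0.4473 0.3232 0.2477] yaw 0.1908 tilt 0.07 gap 0.013 F [ 0.1  0.2 -3.6] t 3.575
```

View pics/w2.png

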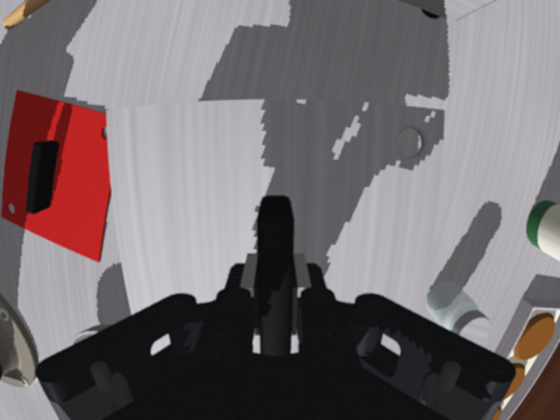

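View pics/s2.png

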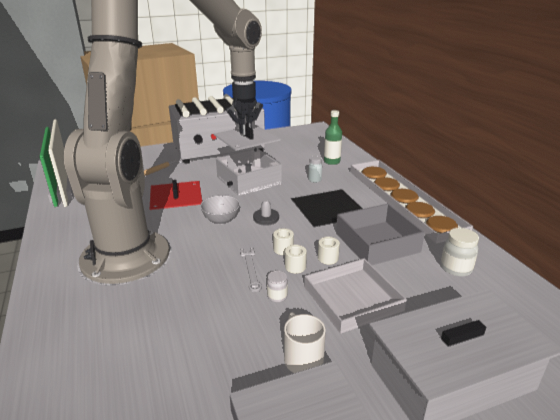

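```bash
python3 -m crank '[{"tx":21,"ty":52,"tz":0,"roll":0,"jaw":0},{"tx":43,"ty":104,"tz":0,"roll":0,"jaw":0},{"tx":64,"ty":156,"tz":0,"roll":0,"jaw":0},{"tx":86,"ty":208,"tz":0,"roll":0,"jaw":0},{"tx":107,"ty":260,"tz":0,"roll":0,"jaw":0},{"tx":128,"ty":312,"tz":0,"roll":0,"jaw":0},{"tx":128,"ty":312,"tz":0,"roll":0,"jaw":0},{"tx":128,"ty":312,"tz":0,"roll":0,"jaw":0}]'
python3 - <<'E'
from h import *
go([0.632,0.0415,0.0885],0.19)
E
```

```text
time: 4.62
tcp_pos: [0.6314, 0.0413, 0.2459]
tcp_rot: [3.127, 0.298, -0.007]
contact_force: [0.1, -0.3, -3.6]
finger_gap: 0.0132
tx ty tz [ 1.300e+00 -1.000e-01  1.574e+02] rows 3.0
roll 0.0003 rows 1.0 q7 0.25
tcp [0.6314 0.0413 0.2459] yaw 0.1903 tilt 0.24 gap 0.0132 F [ 0.1 -0.3 -3.6] t 4.625
```

```bash
python3 -m crank '[{"tx":1,"ty":0,"tz":45,"roll":0,"jaw":0},{"tx":1,"ty":0,"tz":90,"roll":0,"jaw":0},{"tx":1,"ty":0,"tz":130,"roll":0,"jaw":0},{"tx":1,"ty":0,"tz":145,"roll":0,"jaw":0},{"tx":1,"ty":0,"tz":154,"roll":0,"jaw":0},{"tx":1,"ty":0,"tz":157,"roll":0,"jaw":0},{"tx":1,"ty":0,"tz":157,"roll":0,"jaw":0}]'
python3 - <<'E'
from h import *
go([0.632,0.0415,0.0885],0.19)
E
```

```text
time: 5.5
tcp_pos: [0.6324, 0.0415, 0.09]
tcp_rot: [3.127, 0.299, -0.004]
contact_force: [0.2, 0.3, -3.9]
finger_gap: 0.013
tx ty tz [-0.4 -0.1  1.5] rows 1.0
roll 0.0004 rows 1.0 q7 0.33
tcp [0.6324 0.0415 0.09  ] yaw 0.1904 tilt 0.14 gap 0.013 F [ 0.2  0.3 -3.9] t 5.5
```

```bash
python3 -m crank '[{"tx":0,"ty":0,"tz":2,"roll":0,"jaw":0},{"tx":0,"ty":0,"tz":3,"roll":0,"jaw":0},{"tx":0,"ty":0,"tz":3,"roll":0,"jaw":0},{"tx":0,"ty":0,"tz":3,"roll":0,"jaw":0}]'; python3 -m crank '[{"tx":0,"ty":0,"tz":0,"roll":0,"jaw":1},{"tx":0,"ty":0,"tz":0,"roll":0,"jaw":1},{"tx":0,"ty":0,"tz":0,"roll":0,"jaw":1},{"tx":0,"ty":0,"tz":0,"roll":0,"jaw":1},{"tx":0,"ty":0,"tz":-50,"roll":0,"jaw":1},{"tx":0,"ty":0,"tz":-100,"roll":0,"jaw":1},{"tx":0,"ty":0,"tz":-150,"roll":0,"jaw":1},{"tx":0,"ty":0,"tz":-170,"roll":0,"jaw":0.2}]'
python3 - <<'E'
from h import *
c=cam("wrist"); cv2.imwrite("pics/w3.png",c["img"]); go([0.448,0.3237,0.28],0.1906)
c=cam("top"); cv2.imwrite("pics/t3.png",c["img"]); crop(c,50,120,200,270,4,"t3c.png")
E
```

```text
time: 6.0
tcp_pos: [0.6328, 0.0415, 0.0875]
tcp_rot: [-3.127, -0.298, 0.002]
contact_force: [-0.8, -0.5, 0.9]
finger_gap: 0.013
time: 7.0
tcp_pos: [0.6341, 0.0413, 0.2608]
tcp_rot: [-3.127, -0.298, -0.005]
contact_force: [-0.6, -0.4, -0.9]
finger_gap: 0.0696
tx ty tz [-129.9 -312.5  -18.5] rows 6.0
roll -0.0006 rows 1.0 q7 0.25
tcp [0.6346 0.0414 0.262 ] yaw 0.19 tilt 0.27 gap 0.0629 F [1.9 0.  1.1] t 7.05
```

View pics/w3.png

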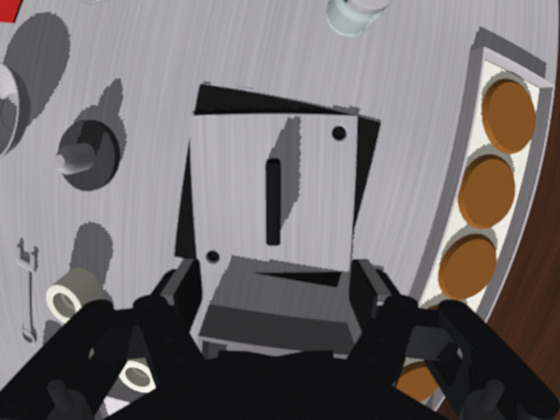

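View pics/t3c.png

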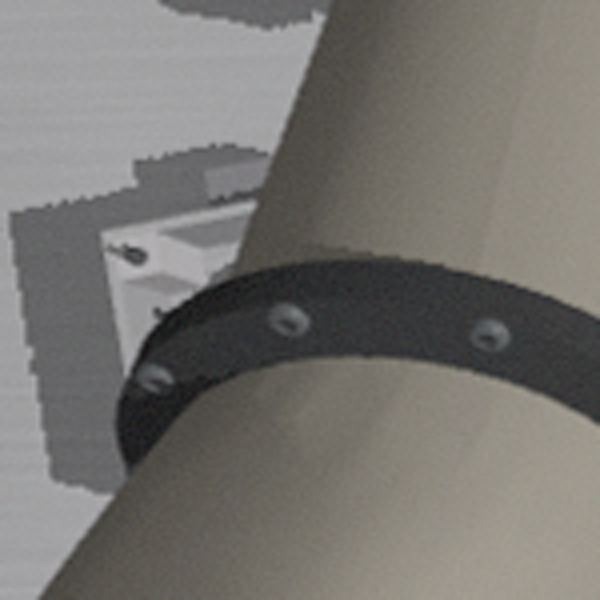

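```bash
python3 -m crank '[{"tx":-22,"ty":-52,"tz":-18,"roll":0,"jaw":0},{"tx":-43,"ty":-104,"tz":-18,"roll":0,"jaw":0},{"tx":-65,"ty":-156,"tz":-18,"roll":0,"jaw":0},{"tx":-87,"ty":-208,"tz":-18,"roll":0,"jaw":0},{"tx":-108,"ty":-260,"tz":-18,"roll":0,"jaw":0},{"tx":-130,"ty":-313,"tz":-18,"roll":0,"jaw":0},{"tx":-130,"ty":-313,"tz":-18,"roll":0,"jaw":0}]' 60
python3 - <<'E'
from h import *
c=cam("wrist"); cv2.imwrite("pics/w4.png",c["img"]); go([0.448,0.3237,0.28],0.1906)
E
```

```text
time: 7.98
tcp_pos: [0.4428, 0.3288, 0.275]
tcp_rot: [-3.126, -0.313, 0.002]
contact_force: [-0.1, 1.0, 0.9]
finger_gap: -0.0003
tx ty tz [ 2.7  2.9 -4.7] rows 1.0
roll 0.005 rows 1.0 q7 -0.41
tcp [0.4448 0.326  0.2753] yaw 0.1956 tilt 0.08 gap -0.0 F [ 0.6 -0.9  0.3] t 8.025
```

View pics/w4.png

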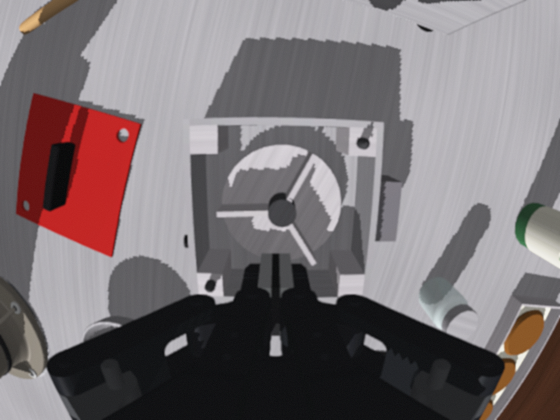

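```bash
python3 -m crank '[{"tx":-17,"ty":-31,"tz":0,"roll":0.005,"jaw":0},{"tx":-17,"ty":-31,"tz":40,"roll":0.005,"jaw":0},{"tx":-17,"ty":-31,"tz":80,"roll":0.005,"jaw":0},{"tx":-17,"ty":-31,"tz":80,"roll":0.005,"jaw":0},{"tx":-17,"ty":-31,"tz":80,"roll":0.005,"jaw":0}]' 60
python3 - <<'E'
from h import *
c=cam("wrist"); cv2.imwrite("pics/w5.png",c["img"]); go([0.448,0.3237,0.118],0.1906)
E
```

```text
time: 8.65
tcp_pos: [0.4231, 0.3522, 0.1959]
tcp_rot: [3.126, 0.296, 0.0]
contact_force: [0.7, 0.2, 2.0]
finger_gap: -0.0002
tx ty tz [18.7 33.1 78.5] rows 2.0
roll -0.0015 rows 1.0 q7 -0.43
tcp [0.4233 0.3527 0.1965] yaw 0.1891 tilt 0.07 gap 0.0002 F [ 0.2  1.3 -0.3] t 8.7
```

View pics/w5.png

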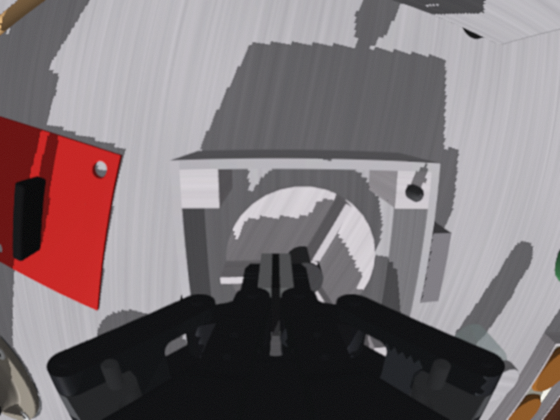

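Finger is above the gap between the vanes at 60° and 180°. Descending there.

```bash
python3 -m crank '[{"tx":0,"ty":0,"tz":40,"roll":0,"jaw":0},{"tx":0,"ty":0,"tz":78,"roll":0,"jaw":0},{"tx":0,"ty":0,"tz":78,"roll":0,"jaw":0},{"tx":0,"ty":0,"tz":78,"roll":0,"jaw":0}]' 60
python3 - <<'E'
from h import *
c=cam("wrist"); cv2.imwrite("pics/w6.png",c["img"]); go([0.448,0.3237,0.118],0.1906)
t=np.radians(np.arange(150,391,30)); print(np.c_[np.degrees(t),18.7+39*np.cos(t),33.1-39*np.sin(t)].round(0))
E
```

```text
time: 9.2
tcp_pos: [0.4245, 0.3533, 0.1204]
tcp_rot: [-3.126, -0.296, -0.005]
contact_force: [0.2, 0.4, 1.0]
finger_gap: -0.0001
tx ty tz [17.4 33.6  2.6] rows 1.0
roll -0.0019 rows 1.0 q7 -0.38
tcp [0.4246 0.3535 0.1206] yaw 0.1887 tilt 0.24 gap 0.0002 F [-0.2 -0.2  0.9] t 9.25
[[150. -15.  14.]
 [180. -20.  33.]
 [210. -15.  53.]
 [240.  -1.  67.]
 [270.  19.  72.]
 [300.  38.  67.]
 [330.  52.  53.]
 [360.  58.  33.]
 [390.  52.  14.]]
```

View pics/w6.png

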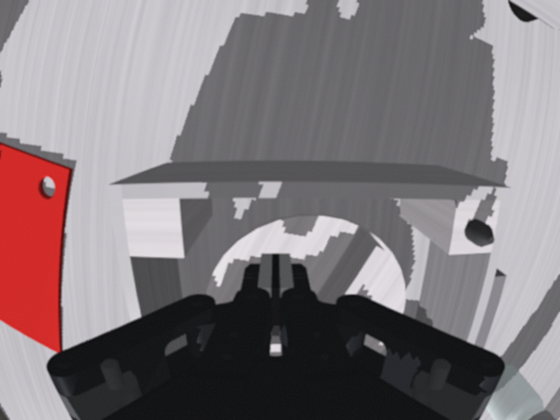

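```bash
python3 -m crank '[{"tx":-16,"ty":14,"tz":2,"roll":0,"jaw":0},{"tx":-21,"ty":33,"tz":2,"roll":0,"jaw":0},{"tx":-16,"ty":53,"tz":2,"roll":0,"jaw":0},{"tx":-2,"ty":67,"tz":2,"roll":0,"jaw":0},{"tx":18,"ty":72,"tz":2,"roll":0,"jaw":0},{"tx":37,"ty":67,"tz":2,"roll":0,"jaw":0},{"tx":51,"ty":53,"tz":2,"roll":0,"jaw":0},{"tx":57,"ty":33,"tz":2,"roll":0,"jaw":0}]' 60
python3 - <<'E'
from h import *
c=cam("wrist"); cv2.imwrite("pics/w7.png",c["img"]); go([0.448,0.3237,0.118],0.1906)
t,M,s=tool(); d=M.T@(np.array([.448,.3237,.118])-t)*1000
t=np.radians(np.arange(30,271,30)); print(np.c_[np.degrees(t),d[0]+39*np.cos(t),d[1]-39*np.sin(t)].round(0))
E
```

```text
time: 10.25
tcp_pos: [0.4883, 0.3312, 0.1198]
tcp_rot: [-3.126, -0.292, -0.008]
contact_force: [0.4, -0.0, 0.3]
finger_gap: -0.0002
tx ty tz [-40.9   4.4   1.4] rows 1.0
roll 0.0 rows 1.0 q7 -0.28
tcp [0.4874 0.3358 0.1197] yaw 0.1906 tilt 0.44 gap 0.0002 F [ 0.5  3.7 -0.3] t 10.3
[[ 30.  -7. -15.]
 [ 60. -21. -29.]
 [ 90. -41. -35.]
 [120. -60. -29.]
 [150. -75. -15.]
 [180. -80.   4.]
 [210. -75.  24.]
 [240. -60.  38.]
 [270. -41.  43.]]
```

View pics/w7.png

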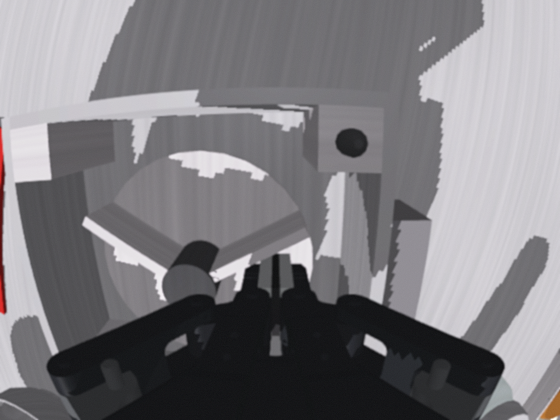

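```bash
python3 -m crank '[{"tx":-7,"ty":-15,"tz":2,"roll":0,"jaw":0},{"tx":-21,"ty":-29,"tz":2,"roll":0,"jaw":0},{"tx":-41,"ty":-35,"tz":2,"roll":0,"jaw":0},{"tx":-60,"ty":-29,"tz":2,"roll":0,"jaw":0},{"tx":-75,"ty":-15,"tz":2,"roll":0,"jaw":0},{"tx":-80,"ty":4,"tz":2,"roll":0,"jaw":0},{"tx":-75,"ty":24,"tz":2,"roll":0,"jaw":0},{"tx":-60,"ty":38,"tz":2,"roll":0,"jaw":0}]' 60
python3 - <<'E'
from h import *
go([0.448,0.3237,0.118],0.1906)
t,M,s=tool(); d=M.T@(np.array([.448,.3237,.118])-t)*1000
t=np.radians(np.arange(240,481,30)); print(np.c_[np.degrees(t),d[0]+39*np.cos(t),d[1]-39*np.sin(t)].round(0))
E
```

```text
time: 11.3
tcp_pos: [0.435, 0.2852, 0.1172]
tcp_rot: [-3.123, -0.298, -0.007]
contact_force: [0.6, 0.2, 0.0]
finger_gap: -0.0
tx ty tz [ 20.1 -35.3  -0.6] rows 1.0
roll -0.0004 rows 1.0 q7 -0.27
tcp [0.435  0.2852 0.1172] yaw 0.1902 tilt 0.36 gap -0.0 F [0.6 0.2 0. ] t 11.3
[[240.   1.  -2.]
 [270.  20.   4.]
 [300.  40.  -2.]
 [330.  54. -16.]
 [360.  59. -35.]
 [390.  54. -55.]
 [420.  40. -69.]
 [450.  20. -74.]
 [480.   1. -69.]]
```

```bash
python3 -m crank '[{"tx":20,"ty":4,"tz":-1,"roll":0,"jaw":0},{"tx":40,"ty":-2,"tz":-1,"roll":0,"jaw":0},{"tx":54,"ty":-16,"tz":-1,"roll":0,"jaw":0},{"tx":59,"ty":-35,"tz":-1,"roll":0,"jaw":0},{"tx":54,"ty":-55,"tz":-1,"roll":0,"jaw":0},{"tx":40,"ty":-69,"tz":-1,"roll":0,"jaw":0},{"tx":40,"ty":-69,"tz":-1,"roll":0,"jaw":0}]' 60
python3 - <<'E'
from h import *
c=cam("wrist"); cv2.imwrite("pics/w8.png",c["img"]); go([0.448,0.3237,0.118],0.1906)
E
```

```text
time: 12.18
tcp_pos: [0.4583, 0.3621, 0.1183]
tcp_rot: [-3.122, -0.304, -0.004]
contact_force: [0.2, -0.5, -0.7]
finger_gap: -0.0
tx ty tz [-18.5  34.4   0.4] rows 1.0
roll 0.002 rows 1.0 q7 -0.34
tcp [0.4596 0.361  0.1186] yaw 0.1926 tilt 0.31 gap 0.0001 F [-0.4  0.2  0. ] t 12.225
```

View pics/w8.png

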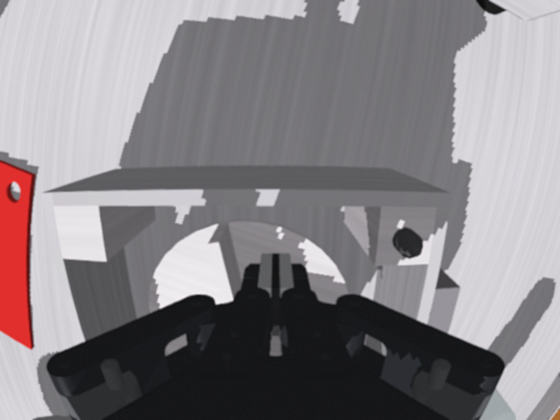

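```bash
python3 -m crank '[{"tx":0,"ty":0,"tz":-60,"roll":0,"jaw":0},{"tx":0,"ty":0,"tz":-120,"roll":0,"jaw":0},{"tx":0,"ty":0,"tz":-160,"roll":0,"jaw":0.5},{"tx":0,"ty":0,"tz":-160,"roll":0,"jaw":1}]' 60
python3 - <<'E'
from h import *
go([0.6328,0.0415,0.26],0.190)
E
```

```text
time: 12.72
tcp_pos: [0.4609, 0.3602, 0.2823]
tcp_rot: [-3.119, -0.299, -0.014]
contact_force: [-0.0, -0.3, 0.2]
finger_gap: 0.0358
tx ty tz [108.1 345.7  20.7] rows 6.0
roll 0.0008 rows 1.0 q7 -0.43
tcp [0.4609 0.3602 0.2823] yaw 0.1908 tilt 0.71 gap 0.0358 F [-0.  -0.3  0.2] t 12.725
```

```bash
python3 -m crank '[{"tx":18,"ty":58,"tz":10,"roll":0,"jaw":1},{"tx":36,"ty":116,"tz":10,"roll":0,"jaw":1},{"tx":54,"ty":173,"tz":20,"roll":0,"jaw":1},{"tx":72,"ty":231,"tz":20,"roll":0,"jaw":1},{"tx":90,"ty":288,"tz":20,"roll":0,"jaw":1},{"tx":108,"ty":346,"tz":20,"roll":0,"jaw":1},{"tx":108,"ty":346,"tz":20,"roll":0,"jaw":1},{"tx":108,"ty":346,"tz":20,"roll":0,"jaw":1}]' 60
python3 - <<'E'
from h import *
c=cam("wrist"); crop(c,170,70,400,290,3,"w9.png"); go([0.6328,0.0415,0.0875],0.190); print(tool()[1].round(4))
E
```

```text
time: 13.72
tcp_pos: [0.6319, 0.0406, 0.2595]
tcp_rot: [-3.119, -0.296, -0.011]
contact_force: [-0.4, 0.1, -0.3]
finger_gap: 0.0856
tx ty tz [ -0.5   2.1 172.1] rows 3.0
roll 0.0016 rows 1.0 q7 0.25
tcp [0.6319 0.042  0.2596] yaw 0.1916 tilt 0.66 gap 0.0857 F [-0.3  0.1 -0.3] t 13.775
[[ 0.9817  0.1905  0.0061]
 [ 0.1904 -0.9817  0.0097]
 [ 0.0078 -0.0083 -0.9999]]
```

View pics/w9.png

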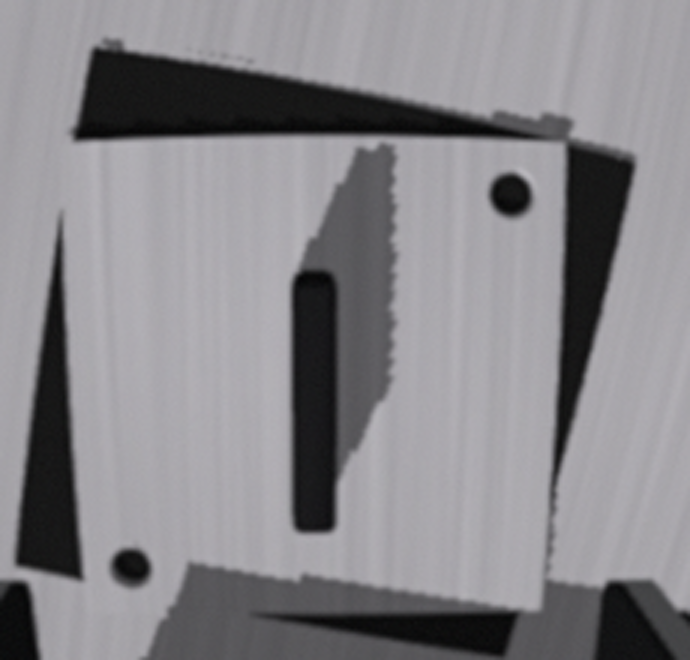

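```bash
python3 - <<'E'
from h import *
c=cam("wrist")
f=back(c,[[275,160.7],[274.8,246.5]],.044); h=back(c,[[340.1,134.3],[213.4,258.4]],.008)
print(f.mean(0).round(4),np.linalg.norm(f[0]-f[1]),h.mean(0).round(4),np.linalg.norm(h[0]-h[1]))
d=f[0]-f[1]; print("finyaw",np.arctan2(d[1],d[0])-np.pi/2); d=h[0]-h[1]; print("holes yaw",np.arctan2(d[1],d[0])-np.pi/4)
go([0.6328,0.0415,0.0875],0.190)
E
```

```text
[0.6333 0.0412 0.044 ] 0.08022295433325884 [0.633  0.0392 0.008 ] 0.18624909126381833
finyaw 0.1884008276274336
holes yaw 0.19126245324171742
tx ty tz [ -0.8   2.7 172.4] rows 3.0
roll 0.0027 rows 1.0 q7 0.25
tcp [0.6319 0.0426 0.2599] yaw 0.1927 tilt 0.68 gap 0.0852 F [ 0.4  0.5 -0.8] t 13.825
```

```bash
python3 -m crank '[{"tx":-0.8,"ty":2.5,"tz":40,"roll":0.003,"jaw":1},{"tx":-0.8,"ty":2.5,"tz":90,"roll":0.003,"jaw":1},{"tx":-0.8,"ty":2.5,"tz":140,"roll":0.003,"jaw":1},{"tx":-0.8,"ty":2.5,"tz":171,"roll":0.003,"jaw":1},{"tx":-0.8,"ty":2.5,"tz":171,"roll":0.003,"jaw":1},{"tx":-0.8,"ty":2.5,"tz":171,"roll":0.003,"jaw":1}]' 60
python3 - <<'E'
from h import *
go([0.6328,0.0415,0.0875],0.190)
E
```

```text
time: 14.58
tcp_pos: [0.6334, 0.0425, 0.0901]
tcp_rot: [-3.118, -0.299, -0.014]
contact_force: [0.3, 0.5, 0.1]
finger_gap: 0.085
tx ty tz [-0.8  0.9  2.6] rows 1.0
roll 0.0009 rows 1.0 q7 0.35
tcp [0.6334 0.0425 0.0901] yaw 0.1909 tilt 0.75 gap 0.085 F [0.3 0.5 0.1] t 14.575
```

```bash
python3 -m crank '[{"tx":-0.8,"ty":1,"tz":1.5,"roll":0,"jaw":0},{"tx":-0.8,"ty":1,"tz":1.5,"roll":0,"jaw":0},{"tx":-0.8,"ty":1,"tz":1.5,"roll":0,"jaw":0},{"tx":-0.8,"ty":1,"tz":1.5,"roll":0,"jaw":0},{"tx":-0.8,"ty":1,"tz":1.5,"roll":0,"jaw":0},{"tx":-0.8,"ty":1,"tz":1.5,"roll":0,"jaw":0}]' 60
python3 - <<'E'
from h import *
go([0.6328,0.0415,0.26],0.190)
E
python3 -m crank '[{"tx":0,"ty":0,"tz":-40,"roll":0,"jaw":0},{"tx":0,"ty":0,"tz":-90,"roll":0,"jaw":0},{"tx":0,"ty":0,"tz":-140,"roll":0,"jaw":0},{"tx":0,"ty":0,"tz":-172,"roll":0,"jaw":0},{"tx":0,"ty":0,"tz":-172,"roll":0,"jaw":0}]'
python3 - <<'E'
from h import *
go([0.4485,0.3239,0.26],0.1906)
E
```

```text
time: 15.32
tcp_pos: [0.633, 0.0414, 0.0891]
tcp_rot: [-3.118, -0.298, -0.015]
contact_force: [-0.9, 0.8, 6.1]
finger_gap: 0.0128
tx ty tz [   1.6   -1.6 -170.9] rows 3.0
roll 0.0008 rows 1.0 q7 0.35
tcp [0.633  0.0414 0.0891] yaw 0.1908 tilt 0.77 gap 0.0128 F [-0.9  0.8  6.1] t 15.325
time: 15.95
tcp_pos: [0.6325, 0.0394, 0.2629]
tcp_rot: [-3.117, -0.298, -0.021]
contact_force: [0.1, 0.6, -3.5]
finger_gap: 0.0133
tx ty tz [-126.8 -314.1    3.8] rows 6.0
roll 0.0 rows 1.0 q7 0.26
tcp [0.6325 0.0394 0.2629] yaw 0.1906 tilt 0.96 gap 0.0133 F [ 0.1  0.6 -3.5] t 15.95
```

```bash
python3 -m crank '[{"tx":-21,"ty":-52,"tz":0,"roll":0,"jaw":0},{"tx":-42,"ty":-104,"tz":0,"roll":0,"jaw":0},{"tx":-63,"ty":-156,"tz":1,"roll":0,"jaw":0},{"tx":-85,"ty":-208,"tz":2,"roll":0,"jaw":0},{"tx":-106,"ty":-262,"tz":3,"roll":0,"jaw":0},{"tx":-127,"ty":-314,"tz":4,"roll":0,"jaw":0},{"tx":-127,"ty":-314,"tz":4,"roll":0,"jaw":0},{"tx":-127,"ty":-314,"tz":4,"roll":0,"jaw":0}]'
python3 -m crank '[{"tx":0,"ty":0,"tz":0,"roll":0,"jaw":0},{"tx":0,"ty":0,"tz":0,"roll":0,"jaw":0}]'
python3 - <<'E'
from h import *
go([0.4485,0.3239,0.182],0.1906)
E
```

```text
time: 16.95
tcp_pos: [0.4476, 0.3229, 0.258]
tcp_rot: [-3.12, -0.299, -0.018]
contact_force: [0.1, -0.3, -4.1]
finger_gap: 0.0131
time: 17.2
tcp_pos: [0.4481, 0.3215, 0.2575]
tcp_rot: [-3.121, -0.296, -0.017]
contact_force: [-0.3, 0.1, -2.9]
finger_gap: 0.0129
tx ty tz [-0.  -1.8 75.6] rows 2.0
roll -0.0017 rows 1.0 q7 -0.39
tcp [0.4481 0.3215 0.2575] yaw 0.1889 tilt 0.72 gap 0.0129 F [-0.3  0.1 -2.9] t 17.2
```

Descend to just above the pin tops, then check.

```bash
python3 -m crank '[{"tx":0,"ty":-1.8,"tz":30,"roll":0,"jaw":0},{"tx":0,"ty":-1.8,"tz":60,"roll":0,"jaw":0},{"tx":0,"ty":-1.8,"tz":75,"roll":0,"jaw":0},{"tx":0,"ty":-1.8,"tz":75,"roll":0,"jaw":0},{"tx":0,"ty":-1.8,"tz":75,"roll":0,"jaw":0}]'
python3 - <<'E'
from h import *
c=cam("wrist"); cv2.imwrite("pics/w10.png",c["img"]); go([0.4485,0.3239,0.16],0.1906)
E
```

```text
time: 17.82
tcp_pos: [0.4493, 0.3241, 0.1836]
tcp_rot: [-3.12, -0.295, -0.019]
contact_force: [0.2, 0.4, -3.5]
finger_gap: 0.0134
tx ty tz [-1.1  0.4 23.7] rows 1.0
roll -0.002 rows 1.0 q7 -0.34
tcp [0.4493 0.3242 0.1837] yaw 0.1886 tilt 0.84 gap 0.0132 F [-0.5 -0.4 -3.5] t 17.875
```

View pics/w10.png

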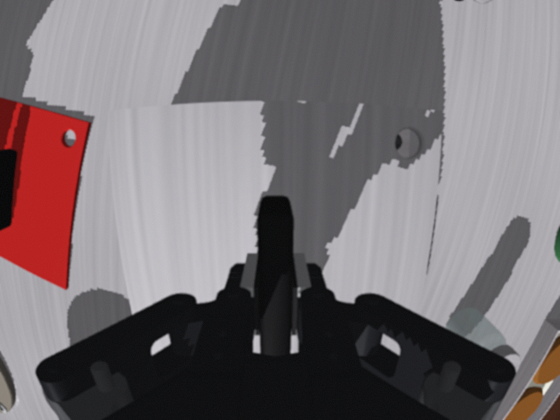

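```bash
python3 -m crank '[{"tx":-1,"ty":0.3,"tz":3,"roll":-0.002,"jaw":0},{"tx":-1,"ty":0.3,"tz":9,"roll":-0.002,"jaw":0},{"tx":-1,"ty":0.3,"tz":16,"roll":-0.002,"jaw":0},{"tx":-1,"ty":0.3,"tz":22,"roll":-0.002,"jaw":0},{"tx":-1,"ty":0.3,"tz":24,"roll":-0.002,"jaw":0},{"tx":-1,"ty":0.3,"tz":24,"roll":-0.002,"jaw":0}]'
python3 - <<'E'
from h import *
go([0.4485,0.3239,0.16],0.1906)
E
```

```text
time: 18.62
tcp_pos: [0.4486, 0.3238, 0.161]
tcp_rot: [-3.119, -0.297, -0.018]
contact_force: [-4.0, -3.6, 15.3]
finger_gap: 0.0129
tx ty tz [-0.1 -0.1  1. ] rows 1.0
roll -0.0005 rows 1.0 q7 -0.32
tcp [0.4486 0.3238 0.161 ] yaw 0.1901 tilt 0.8 gap 0.0129 F [-4.  -3.6 15.3] t 18.625
```

```bash
python3 -m crank '[{"tx":0,"ty":0,"tz":0,"roll":0,"jaw":1},{"tx":0,"ty":0,"tz":0,"roll":0,"jaw":1},{"tx":0,"ty":0,"tz":0,"roll":0,"jaw":1},{"tx":0,"ty":0,"tz":0,"roll":0,"jaw":1},{"tx":0,"ty":0,"tz":-50,"roll":0,"jaw":1},{"tx":0,"ty":0,"tz":-100,"roll":0,"jaw":1},{"tx":0,"ty":0,"tz":-120,"roll":0,"jaw":1},{"tx":0,"ty":0,"tz":-120,"roll":0,"jaw":1}]'
python3 - <<'E'
from h import *
c=cam("wrist"); cv2.imwrite("pics/w11.png",c["img"]); 
c=cam("side"); crop(c,180,120,340,240,5,"s11.png"); go([0.50,-0.2,0.3],0.1906)
E
```

```text
time: 19.62
tcp_pos: [0.448, 0.3232, 0.2825]
tcp_rot: [-3.116, -0.297, -0.022]
contact_force: [0.4, 0.2, -0.2]
finger_gap: 0.0851
tx ty tz [-46.5 523.  -23.9] rows 9.0
roll -0.0003 rows 1.0 q7 -0.4
tcp [0.4469 0.3226 0.2802] yaw 0.1903 tilt 0.74 gap 0.0852 F [-1.4  0.6 -0.5] t 19.725
```

View pics/w11.png

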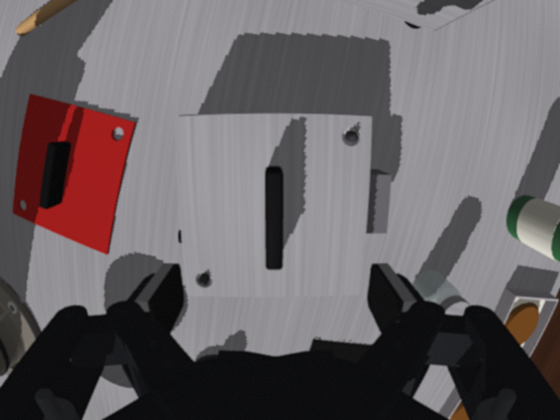

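View pics/s11.png

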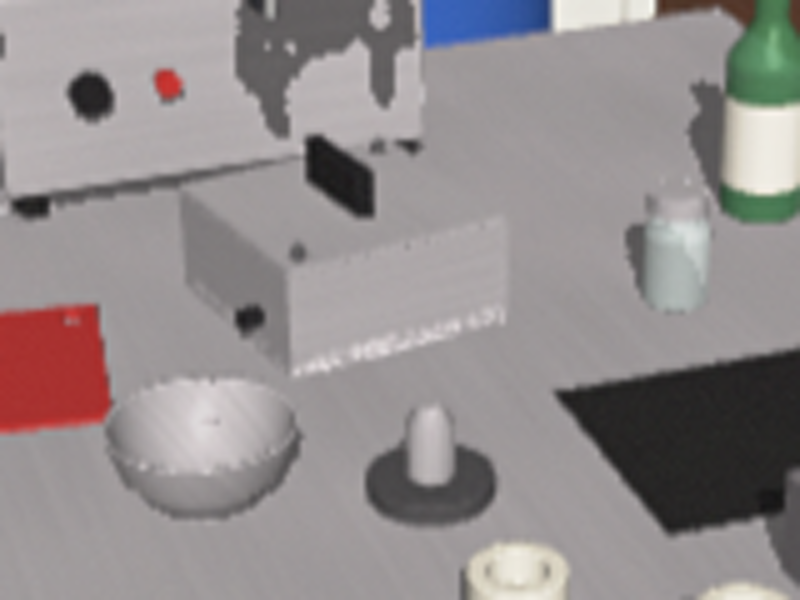

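```bash
python3 - <<'E'
from h import *
c=cam("top"); cv2.imwrite("pics/t12.png",c["img"])
for n,uv,z in [("pan",[[374.3,154.3],[442.7,149.3],[449.7,216.7],[381.3,223.3]],.035),("crate",[[300,79.3],[369,77.3],[373,145.3],[301.7,148.3]],.065)]:
    p=back(c,uv,z); print(n,p.round(3).tolist(),p.mean(0).round(4)); e=p[0]-p[3]; print(np.arctan2(e[1],e[0]))
go([0.42,-0.02,0.28],0)
E
```

```text
pan [[0.569, -0.283, 0.035], [0.578, -0.452, 0.035], [0.413, -0.459, 0.035], [0.4, -0.293, 0.035]] [ 0.4901 -0.3719  0.035 ]
0.05770554194856176
crate [[0.748, -0.104, 0.065], [0.75, -0.27, 0.065], [0.584, -0.273, 0.065], [0.579, -0.104, 0.065]] [ 0.6652 -0.1877  0.065 ]
-0.0025158813170027302
tx ty tz [-91.  331.1  -3.3] rows 6.0
roll 0.1902 rows 2.0 q7 -0.4
tcp [0.4468 0.3224 0.2797] yaw 0.1902 tilt 0.68 gap 0.0854 F [-0.6 -0.2 -0.6] t 19.775
```

View pics/t12.png

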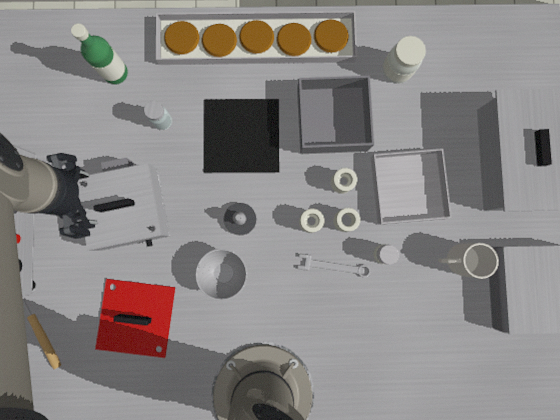

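```bash
python3 - <<'E'
from h import *
go([0.412,-0.125,0.26],0)
E
python3 -m crank '[{"tx":-14,"ty":55,"tz":2,"roll":0.02,"jaw":1},{"tx":-29,"ty":110,"tz":5,"roll":0.05,"jaw":1},{"tx":-44,"ty":165,"tz":8,"roll":0.08,"jaw":1},{"tx":-59,"ty":217,"tz":10,"roll":0.1,"jaw":1},{"tx":-74,"ty":272,"tz":12,"roll":0.13,"jaw":1},{"tx":-89,"ty":325,"tz":14,"roll":0.15,"jaw":1},{"tx":-104,"ty":380,"tz":16,"roll":0.17,"jaw":1},{"tx":-119,"ty":433,"tz":17,"roll":0.19,"jaw":1}]'
python3 -m crank '[{"tx":0,"ty":0,"tz":0,"roll":0,"jaw":1},{"tx":0,"ty":0,"tz":0,"roll":0,"jaw":1}]' 
python3 - <<'E'
from h import *
go([0.412,-0.125,0.26],0)
c=cam("wrist"); cv2.imwrite("pics/w12.png",c["img"])
E
```

```text
tx ty tz [-118.9  432.8   15.8] rows 8.0
roll 0.1902 rows 2.0 q7 -0.4
tcp [0.4468 0.3224 0.2797] yaw 0.1902 tilt 0.68 gap 0.0854 F [-0.6 -0.2 -0.6] t 19.775
time: 20.78
tcp_pos: [0.4109, -0.1268, 0.2579]
tcp_rot: [-3.134, 0.0, -0.012]
contact_force: [0.6, 0.8, -0.9]
finger_gap: 0.0856
time: 21.02
tcp_pos: [0.4104, -0.1264, 0.2571]
tcp_rot: [-3.134, 0.001, -0.008]
contact_force: [-0.4, 0.7, -0.4]
finger_gap: 0.0856
tx ty tz [ 1.6 -1.4 -2.9] rows 1.0
roll -0.0006 rows 1.0 q7 0.32
tcp [ 0.4104 -0.1264  0.2571] yaw -0.0006 tilt 0.53 gap 0.0856 F [-0.4  0.7 -0.4] t 21.025
```

View pics/w12.png

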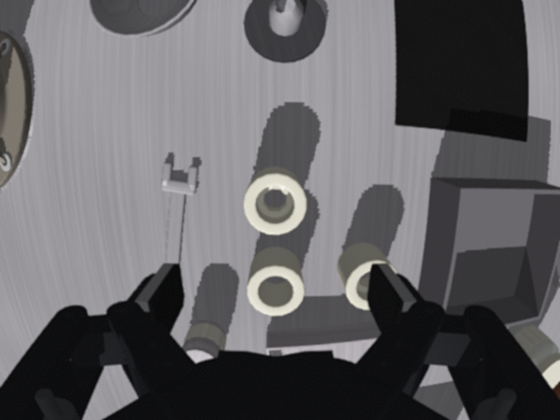

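```bash
python3 - <<'E'
from h import *
c=cam("wrist"); crop(c,230,160,390,320,4,"w12c.png")
# white segmentation: ellipse fit of bright top ring
im=c["img"].astype(int); m=((im.min(2)>170)&(im[...,2]-im[...,0]>15)).astype(np.uint8)
n,l,s,ce=cv2.connectedComponentsWithStats(m); 
for i in range(1,n):
    if s[i,4]>150: print(s[i],ce[i])
for i in range(1,n):
    if s[i,4]>400 and s[i,0]<400:
        cn,_=cv2.findContours((l==i).astype(np.uint8),cv2.RETR_EXTERNAL,cv2.CHAIN_APPROX_NONE); k=max(cn,key=len); w=back(c,k[:,0,:].astype(float),.052)[:,:2]
        (x,y),r=cv2.minEnclosingCircle(w.astype(np.float32)); print("circle",x,y,r)
E
```

```text
[ 244  175   61   60 1467] [275.07293797 203.64417178]
[345 263  27  47 460] [356.53478261 286.09565217]
[247 267  56  49 886] [276.63318284 288.21106095]
[543 361  17  27 226] [552.63716814 373.81858407]
circle 0.41076764464378357 -0.1249891147017479 0.027140462771058083
circle 0.5021482706069946 -0.2067418098449707 0.02611396834254265
circle 0.41151854395866394 -0.21009200811386108 0.02705548144876957
```

View pics/w12c.png

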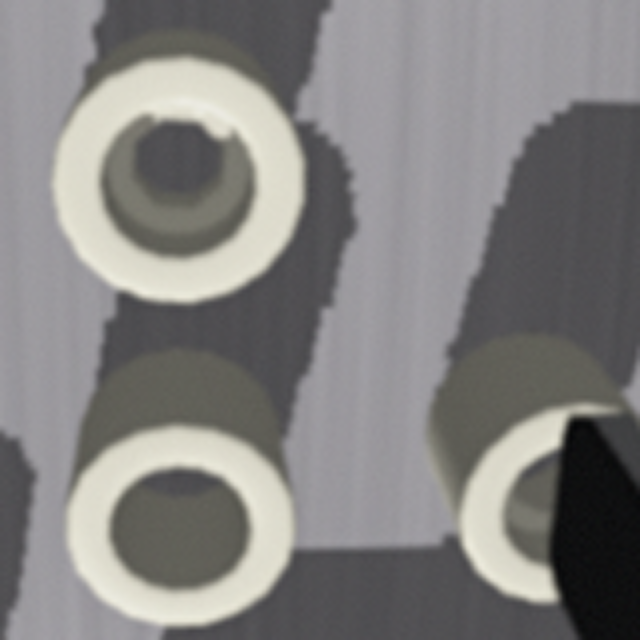

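```bash
python3 - <<'E'
from h import *
go([0.4105,-0.125,0.092],0)
E
python3 -m crank '[{"tx":0,"ty":-2,"tz":50,"roll":0,"jaw":1},{"tx":-1,"ty":-2.5,"tz":100,"roll":0,"jaw":1},{"tx":-1,"ty":-3,"tz":140,"roll":0,"jaw":1},{"tx":-1,"ty":-3,"tz":165,"roll":0,"jaw":1},{"tx":-1,"ty":-3,"tz":165,"roll":0,"jaw":1},{"tx":-1,"ty":-3,"tz":165,"roll":0,"jaw":1}]' 30
python3 - <<'E'
from h import *
go([0.4105,-0.125,0.092],0)
E
```

```text
tx ty tz [ -1.5   0.8 165.4] rows 3.0
roll 0.0021 rows 1.0 q7 0.32
tcp [ 0.411  -0.1254  0.2574] yaw 0.0021 tilt 0.57 gap 0.0853 F [0.3 1.  0.6] t 21.125
time: 21.88
tcp_pos: [0.4115, -0.1207, 0.0931]
tcp_rot: [-3.134, -0.005, -0.011]
contact_force: [-0.2, 0.8, 0.5]
finger_gap: 0.0856
tx ty tz [-1.1  4.3  1. ] rows 1.0
roll 0.0032 rows 1.0 q7 0.69
tcp [ 0.4115 -0.1207  0.0931] yaw 0.0032 tilt 0.61 gap 0.0856 F [-0.2  0.8  0.5] t 21.875
```

```bash
python3 -m crank '[{"tx":-1,"ty":4.5,"tz":1,"roll":0,"jaw":1},{"tx":-1,"ty":4.5,"tz":1,"roll":0,"jaw":1},{"tx":-1,"ty":4.5,"tz":1,"roll":0,"jaw":0},{"tx":-1,"ty":4.5,"tz":1,"roll":0,"jaw":0},{"tx":-1,"ty":4.5,"tz":1,"roll":0,"jaw":0},{"tx":-1,"ty":4.5,"tz":1,"roll":0,"jaw":0}]' 30
python3 - <<'E'
from h import *
go([0.4105,-0.125,0.2],0)
E
```

```text
time: 22.62
tcp_pos: [0.4107, -0.1252, 0.0926]
tcp_rot: [-3.133, -0.005, -0.012]
contact_force: [-1.4, 0.5, 10.2]
finger_gap: 0.0558
tx ty tz [   0.6   -1.1 -107.4] rows 2.0
roll 0.0035 rows 1.0 q7 0.71
tcp [ 0.4107 -0.1252  0.0926] yaw 0.0035 tilt 0.65 gap 0.0558 F [-1.4  0.5 10.2] t 22.625
```

```bash
python3 -m crank '[{"tx":0,"ty":0,"tz":-50,"roll":0,"jaw":0},{"tx":0,"ty":0,"tz":-107,"roll":0,"jaw":0},{"tx":3,"ty":-25,"tz":-107,"roll":0,"jaw":0},{"tx":7,"ty":-75,"tz":-107,"roll":0,"jaw":0},{"tx":7,"ty":-75,"tz":-107,"roll":0,"jaw":0},{"tx":7,"ty":-75,"tz":-107,"roll":0,"jaw":0}]'
python3 - <<'E'
from h import *
go([0.4176,0.044,0.2],0)
c=cam("wrist"); cv2.imwrite("pics/w13.png",c["img"]); crop(c,200,50,360,190,4,"w13c.png")
E
```

```text
time: 23.38
tcp_pos: [0.4163, -0.0512, 0.2002]
tcp_rot: [-3.133, -0.006, -0.011]
contact_force: [-0.4, -0.4, -2.5]
finger_gap: 0.0558
tx ty tz [  1.6 -95.1   1. ] rows 2.0
roll 0.004 rows 1.0 q7 0.28
tcp [ 0.4163 -0.0512  0.2002] yaw 0.004 tilt 0.63 gap 0.0558 F [-0.4 -0.4 -2.5] t 23.375
```

View pics/w13.png

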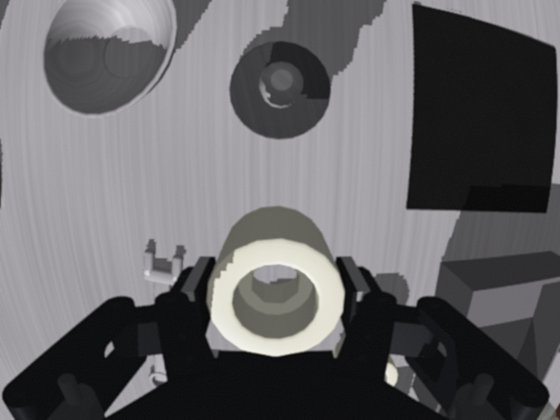

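View pics/w13c.png

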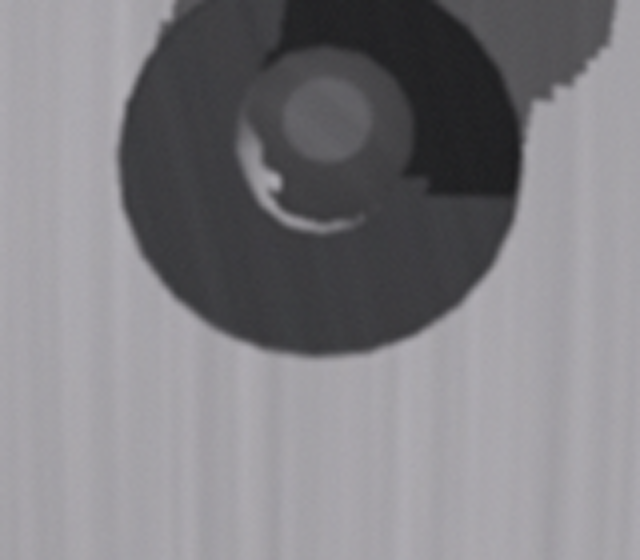

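```bash
python3 - <<'E'
from h import *
c=cam("wrist")
g=back(c,[[281.5,79.2]],.063); print(g.round(4))
e=back(c,[[230,88.5],[330.2,88.5],[279.5,138.7]],.015); print(e.round(4), e[:2].mean(0), e[2]+[0,.04,0])
for z,r in ((.063,.007),(.05,.015),(.015,.04)):
    t=np.linspace(0,2*np.pi,40); P=np.c_[g[0,0]+r*np.cos(t),g[0,1]+r*np.sin(t),0*t+z]; 
    pts=proj(c,P) if z==.063 else np.r_[pts,proj(c,P)]
crop(c,200,20,360,160,4,"w13d.png",pts)
go([*g[0,:2],0.2],0)
E
```

```text
[[0.421  0.0474 0.063 ]]
[[0.3822 0.0479 0.015 ]
 [0.4603 0.0484 0.015 ]
 [0.4208 0.0077 0.015 ]] [0.42125656 0.04816353 0.015     ] [0.42077167 0.04768018 0.015     ]
tx ty tz [  4.8 -99.5   1. ] rows 2.0
roll 0.0016 rows 1.0 q7 0.28
tcp [ 0.4163 -0.0521  0.2002] yaw 0.0016 tilt 0.62 gap 0.0558 F [-0.7 -0.3 -1.2] t 23.475
```

View pics/w13d.png

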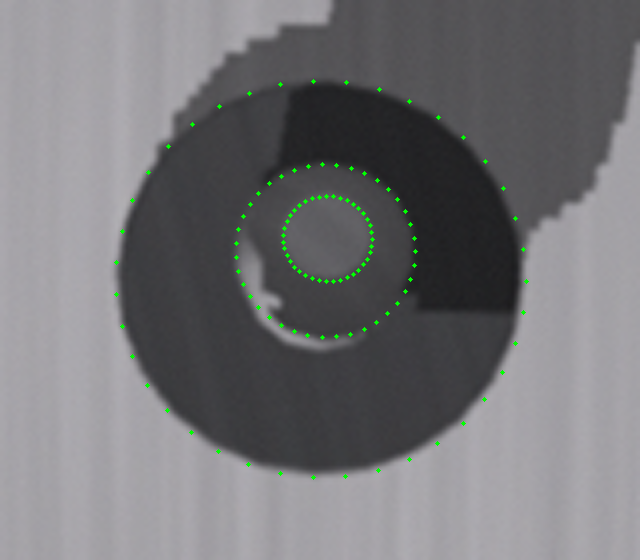

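```bash
cat >> h.py <<'E'
def ring(c,z,box):
    x0,y0,x1,y1=box; im=c["img"].astype(int); m=((im.min(2)>170)&(im[...,2]-im[...,0]>12)).astype(np.uint8)
    k=np.zeros_like(m); k[y0:y1,x0:x1]=1; m*=k
    n,l,s,ce=cv2.connectedComponentsWithStats(m)
    for i in range(1,n):
        if s[i,4]>250:
            cn,_=cv2.findContours((l==i).astype(np.uint8),cv2.RETR_EXTERNAL,cv2.CHAIN_APPROX_NONE); q=max(cn,key=len); w=back(c,q[:,0,:].astype(float),z)[:,:2]
            (x,y),r=cv2.minEnclosingCircle(w.astype(np.float32)); print("ring",ce[i].round(0),s[i,4],"xy",round(x,4),round(y,4),"r",round(r,4))
E
python3 - <<'E'
from h import *
c=cam("wrist"); ring(c,.1594,(190,230,360,370)); go([.421,.0473,.2],0)
E
```

```text
ring [283. 290.] 5773 xy 0.4165 -0.0515 r 0.0274
tx ty tz [  4.8 -99.5   1. ] rows 2.0
roll 0.0012 rows 1.0 q7 0.28
tcp [ 0.4164 -0.0522  0.2002] yaw 0.0012 tilt 0.62 gap 0.0559 F [ 0.2 -0.2 -1. ] t 23.525
```

```bash
python3 -m crank '[{"tx":2,"ty":-40,"tz":1,"roll":0.001,"jaw":0},{"tx":5,"ty":-90,"tz":1,"roll":0.001,"jaw":0},{"tx":5,"ty":-99.5,"tz":1,"roll":0.001,"jaw":0},{"tx":5,"ty":-99.5,"tz":1,"roll":0.001,"jaw":0},{"tx":5,"ty":-99.5,"tz":1,"roll":0.001,"jaw":0},{"tx":5,"ty":-99.5,"tz":1,"roll":0.001,"jaw":0}]'
python3 - <<'E'
from h import *
go([.421,.047,.157],0)
E
```

```text
time: 24.28
tcp_pos: [0.4212, 0.046, 0.2]
tcp_rot: [-3.134, 0.004, -0.011]
contact_force: [0.6, -0.2, -1.8]
finger_gap: 0.0559
tx ty tz [-0.5 -0.6 43. ] rows 1.0
roll -0.0023 rows 1.0 q7 0.04
tcp [0.4212 0.046  0.2   ] yaw -0.0023 tilt 0.61 gap 0.0559 F [ 0.6 -0.2 -1.8] t 24.275
```

```bash
python3 -m crank '[{"tx":-0.5,"ty":-0.6,"tz":20,"roll":0,"jaw":0},{"tx":-0.5,"ty":-0.6,"tz":40,"roll":0,"jaw":0},{"tx":-0.5,"ty":-0.6,"tz":43,"roll":0,"jaw":0},{"tx":-0.5,"ty":-0.6,"tz":43,"roll":0,"jaw":0},{"tx":-0.5,"ty":-0.6,"tz":43,"roll":0,"jaw":0}]'
python3 - <<'E'
from h import *
go([.421,.047,.14],0)
c=cam("side"); crop(c,200,160,320,250,6,"s14.png")
E
```

```text
time: 24.9
tcp_pos: [0.4214, 0.0469, 0.1577]
tcp_rot: [-3.133, 0.004, -0.013]
contact_force: [-0.1, -0.2, -1.3]
finger_gap: 0.056
tx ty tz [-0.6  0.  17.6] rows 1.0
roll -0.0027 rows 1.0 q7 0.14
tcp [0.4214 0.0469 0.1577] yaw -0.0027 tilt 0.67 gap 0.056 F [-0.1 -0.2 -1.3] t 24.9
```

View pics/s14.png

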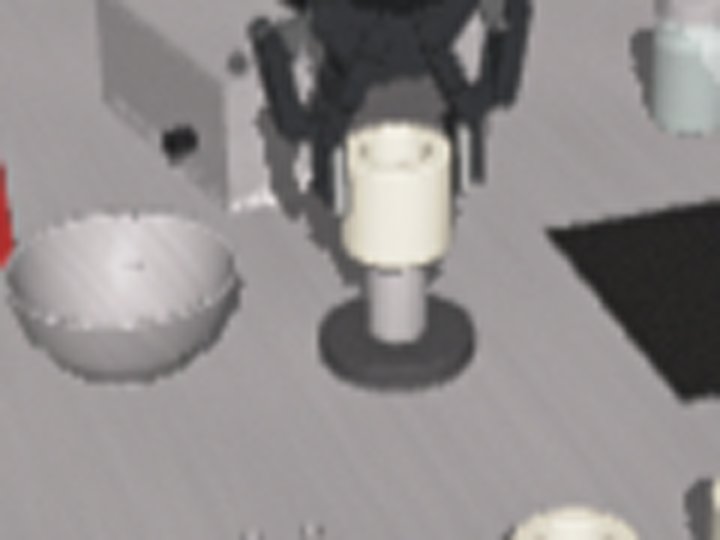

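```bash
python3 -m crank '[{"tx":-0.5,"ty":0,"tz":5,"roll":0,"jaw":0},{"tx":-0.5,"ty":0,"tz":10,"roll":0,"jaw":0},{"tx":-0.5,"ty":0,"tz":15,"roll":0,"jaw":0},{"tx":-0.5,"ty":0,"tz":15,"roll":0,"jaw":0}]'
python3 -m crank '[{"tx":0,"ty":0,"tz":0,"roll":0,"jaw":1},{"tx":0,"ty":0,"tz":0,"roll":0,"jaw":1},{"tx":0,"ty":0,"tz":0,"roll":0,"jaw":1},{"tx":0,"ty":0,"tz":0,"roll":0,"jaw":1},{"tx":0,"ty":0,"tz":0,"roll":0,"jaw":1},{"tx":0,"ty":0,"tz":0,"roll":0,"jaw":1}]'
python3 - <<'E'
from h import *
go([.421,.047,.14],0)
c=cam("side"); crop(c,200,160,320,250,6,"s15.png")
c=cam("wrist"); cv2.imwrite("pics/w15.png",c["img"])
E
```

```text
time: 25.45
tcp_pos: [0.4207, 0.047, 0.1422]
tcp_rot: [-3.133, 0.004, -0.011]
contact_force: [-0.5, 0.3, -2.0]
finger_gap: 0.0561
time: 26.2
tcp_pos: [0.4207, 0.047, 0.1422]
tcp_rot: [-3.133, 0.004, -0.011]
contact_force: [0.1, 0.4, 0.6]
finger_gap: 0.0857
tx ty tz [ 0.3 -0.   2.2] rows 1.0
roll -0.0026 rows 1.0 q7 0.17
tcp [0.4207 0.047  0.1422] yaw -0.0026 tilt 0.62 gap 0.0857 F [0.1 0.4 0.6] t 26.2
```

View pics/s15.png

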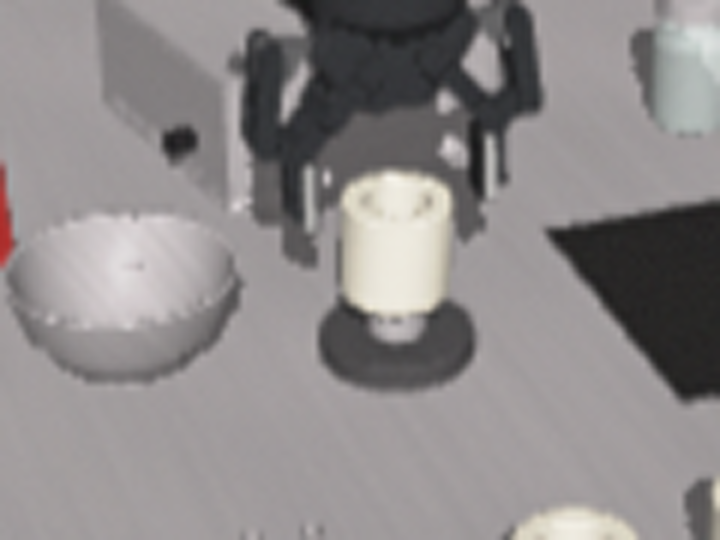

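View pics/w15.png

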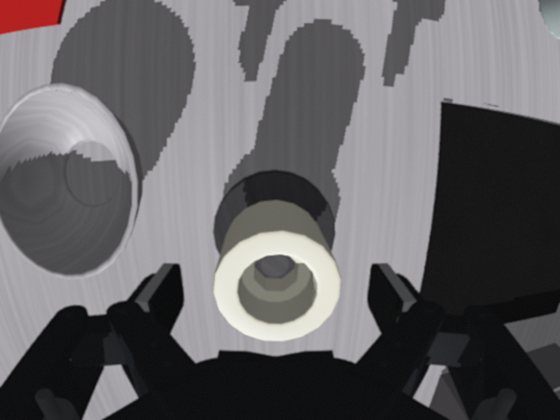

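```bash
python3 -m crank '[{"tx":0,"ty":0,"tz":5,"roll":0,"jaw":1},{"tx":0,"ty":0,"tz":10,"roll":0,"jaw":1},{"tx":0,"ty":0,"tz":10,"roll":0,"jaw":0},{"tx":0,"ty":0,"tz":10,"roll":0,"jaw":0},{"tx":0,"ty":0,"tz":10,"roll":0,"jaw":0},{"tx":0,"ty":0,"tz":10,"roll":0,"jaw":0}]' 30
python3 -m crank '[{"tx":0,"ty":0,"tz":-30,"roll":0,"jaw":0},{"tx":0,"ty":0,"tz":-60,"roll":0,"jaw":0},{"tx":0,"ty":0,"tz":-95,"roll":0,"jaw":0},{"tx":0,"ty":0,"tz":-95,"roll":0,"jaw":0}]'
python3 - <<'E'
from h import *
go([.665,-.148,.22],0)
c=cam("wrist"); ring(c,.22-.095+.052,(150,200,400,370))
E
```

```text
time: 27.05
tcp_pos: [0.4209, 0.047, 0.1323]
tcp_rot: [-3.133, 0.004, -0.012]
contact_force: [0.7, -0.4, 0.4]
finger_gap: 0.0558
time: 27.55
tcp_pos: [0.4212, 0.0467, 0.2289]
tcp_rot: [-3.131, 0.003, -0.018]
contact_force: [-0.0, 0.9, -1.4]
finger_gap: 0.0558
tx ty tz [244.1 194.3   9.6] rows 5.0
roll -0.0021 rows 1.0 q7 -0.03
tcp [0.4212 0.0467 0.2289] yaw -0.0021 tilt 0.9 gap 0.0558 F [-0.   0.9 -1.4] t 27.55
ring [284. 261.] 446 xy 0.4221 0.0417 r 0.0295
ring [273. 313.] 302 xy 0.4219 0.041 r 0.0192
```

```bash
python3 -m crank '[{"tx":45,"ty":37,"tz":3,"roll":0,"jaw":0},{"tx":90,"ty":74,"tz":5,"roll":0,"jaw":0},{"tx":135,"ty":110,"tz":7,"roll":0,"jaw":0},{"tx":180,"ty":147,"tz":9,"roll":0,"jaw":0},{"tx":225,"ty":180,"tz":9,"roll":0,"jaw":0},{"tx":244,"ty":195,"tz":9,"roll":0,"jaw":0},{"tx":244,"ty":195,"tz":9,"roll":0,"jaw":0},{"tx":244,"ty":195,"tz":9,"roll":0,"jaw":0}]'
python3 - <<'E'
from h import *
go([.665,-.148,.115],0)
c=cam("wrist"); cv2.imwrite("pics/w16.png",c["img"])
E
```

```text
time: 28.6
tcp_pos: [0.6629, -0.1478, 0.2172]
tcp_rot: [-3.13, 0.003, -0.009]
contact_force: [0.8, 0.4, -1.1]
finger_gap: 0.0557
tx ty tz [  1.5   1.3 102.2] rows 2.0
roll -0.0017 rows 1.0 q7 0.52
tcp [ 0.6629 -0.1478  0.2172] yaw -0.0017 tilt 0.73 gap 0.0557 F [ 0.8  0.4 -1.1] t 28.6
```

View pics/w16.png

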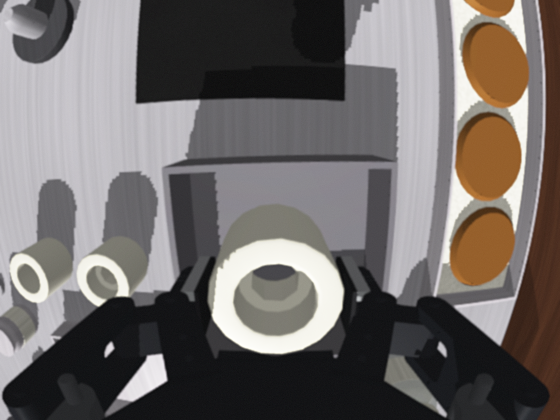

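```bash
python3 - <<'E'
from h import *
c=cam("wrist"); print(back(c,[[165,166],[395,158]],.065).round(3))
go([.665,-.148,.108],0)
E
```

```text
[[ 0.585 -0.104  0.065]
 [ 0.75  -0.098  0.065]]
tx ty tz [  1.    1.9 110.2] rows 2.0
roll -0.001 rows 1.0 q7 0.52
tcp [ 0.6632 -0.1474  0.2182] yaw -0.001 tilt 0.77 gap 0.056 F [ 0.2 -0.2 -0.8] t 28.7
```

```bash
python3 -m crank '[{"tx":4,"ty":3,"tz":40,"roll":0,"jaw":0},{"tx":4,"ty":3,"tz":85,"roll":0,"jaw":0},{"tx":4,"ty":3,"tz":110,"roll":0,"jaw":0},{"tx":4,"ty":3,"tz":112,"roll":0,"jaw":0},{"tx":4,"ty":3,"tz":112,"roll":0,"jaw":0}]'
python3 -m crank '[{"tx":0,"ty":0,"tz":0,"roll":0,"jaw":1},{"tx":0,"ty":0,"tz":0,"roll":0,"jaw":1},{"tx":0,"ty":0,"tz":0,"roll":0,"jaw":1},{"tx":0,"ty":0,"tz":0,"roll":0,"jaw":1},{"tx":0,"ty":0,"tz":-50,"roll":0,"jaw":1},{"tx":0,"ty":0,"tz":-110,"roll":0,"jaw":1},{"tx":0,"ty":0,"tz":-160,"roll":0,"jaw":1},{"tx":0,"ty":0,"tz":-160,"roll":0,"jaw":1}]'
python3 - <<'E'
from h import *
c=cam("wrist"); cv2.imwrite("pics/w17.png",c["img"])
c=cam("top"); cv2.imwrite("pics/t17.png",c["img"]);go([.503,-.206,.26],0)
E
```

```text
time: 29.32
tcp_pos: [0.6684, -0.1489, 0.1074]
tcp_rot: [-3.131, 0.001, -0.014]
contact_force: [0.7, 0.9, -1.1]
finger_gap: 0.056
time: 30.32
tcp_pos: [0.6688, -0.152, 0.2723]
tcp_rot: [-3.132, 0.001, -0.027]
contact_force: [0.1, 0.4, -1.3]
finger_gap: 0.0855
tx ty tz [-164.    55.7    5.3] rows 3.0
roll -0.0003 rows 1.0 q7 0.5
tcp [ 0.6669 -0.1505  0.2675] yaw -0.0003 tilt 0.85 gap 0.0851 F [ 0.1 -0.2 -0.5] t 30.425
```

View pics/w17.png

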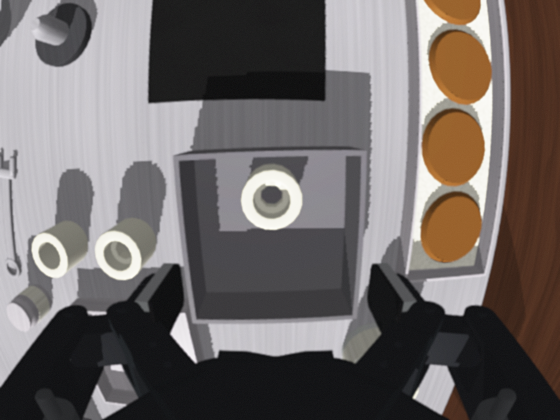

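View pics/t17.png

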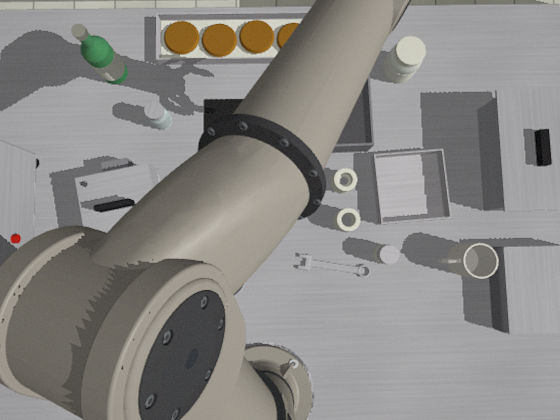

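```bash
python3 -m crank '[{"tx":-55,"ty":18,"tz":2,"roll":0,"jaw":1},{"tx":-110,"ty":37,"tz":4,"roll":0,"jaw":1},{"tx":-164,"ty":56,"tz":5,"roll":0,"jaw":1},{"tx":-164,"ty":56,"tz":5,"roll":0,"jaw":1},{"tx":-164,"ty":56,"tz":5,"roll":0,"jaw":1},{"tx":-164,"ty":56,"tz":5,"roll":0,"jaw":1}]'
python3 - <<'E'
from h import *
c=cam("wrist"); cv2.imwrite("pics/w18.png",c["img"]); ring(c,.052,(120,140,380,350)); go([.503,-.206,.092],0)
E
```

```text
time: 31.18
tcp_pos: [0.5041, -0.2055, 0.2598]
tcp_rot: [-3.13, -0.003, -0.014]
contact_force: [-0.6, -0.6, 0.3]
finger_gap: 0.0855
ring [277. 206.] 1641 xy 0.5071 -0.2066 r 0.0274
ring [173. 210.] 1401 xy 0.4116 -0.2103 r 0.0275
tx ty tz [ -2.5   2.3 167.8] rows 3.0
roll 0.0016 rows 1.0 q7 0.62
tcp [ 0.5041 -0.2056  0.2598] yaw 0.0016 tilt 0.81 gap 0.0853 F [ 0.  -0.2 -0.1] t 31.225
```

View pics/w18.png

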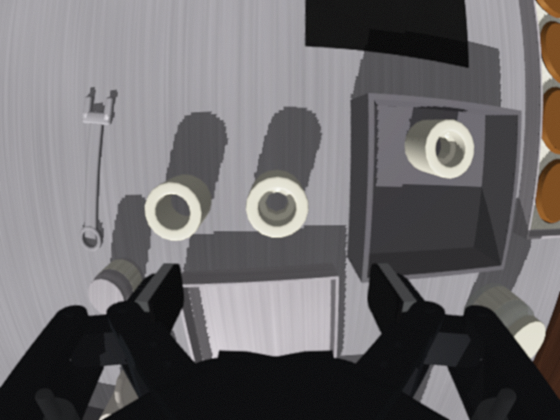

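```bash
python3 - <<'E'
from h import *
go([.507,-.2066,.092],0)
E
```

```text
tx ty tz [  1.5   2.9 167.8] rows 3.0
roll 0.0016 rows 1.0 q7 0.62
tcp [ 0.5041 -0.2056  0.2598] yaw 0.0016 tilt 0.81 gap 0.0853 F [ 0.  -0.2 -0.1] t 31.225
```

```bash
python3 -m crank '[{"tx":3,"ty":1,"tz":10,"roll":0,"jaw":1},{"tx":2,"ty":2,"tz":60,"roll":0,"jaw":1},{"tx":2,"ty":2,"tz":120,"roll":0,"jaw":1},{"tx":1.5,"ty":2.9,"tz":158,"roll":0,"jaw":1},{"tx":1.5,"ty":2.9,"tz":167,"roll":0,"jaw":1},{"tx":1.5,"ty":2.9,"tz":167,"roll":0,"jaw":1}]' 30
python3 - <<'E'
from h import *
go([.507,-.2066,.092],0)
E
```

```text
time: 31.98
tcp_pos: [0.5074, -0.2069, 0.0928]
tcp_rot: [-3.131, -0.003, -0.013]
contact_force: [-0.2, 0.2, 0.4]
finger_gap: 0.0853
tx ty tz [-0.4 -0.3  0.8] rows 1.0
roll 0.0016 rows 1.0 q7 0.83
tcp [ 0.5074 -0.2069  0.0928] yaw 0.0016 tilt 0.78 gap 0.0853 F [-0.2  0.2  0.4] t 31.975
```

```bash
python3 -m crank '[{"tx":0,"ty":0,"tz":0,"roll":0,"jaw":0},{"tx":0,"ty":0,"tz":0,"roll":0,"jaw":0},{"tx":0,"ty":0,"tz":0,"roll":0,"jaw":0},{"tx":0,"ty":0,"tz":0,"roll":0,"jaw":0},{"tx":0,"ty":0,"tz":-50,"roll":0,"jaw":0},{"tx":0,"ty":0,"tz":-107,"roll":0,"jaw":0},{"tx":0,"ty":0,"tz":-107,"roll":0,"jaw":0},{"tx":0,"ty":0,"tz":-107,"roll":0,"jaw":0}]' 30
python3 - <<'E'
from h import *
go([.421,.047,.2],0)
c=cam("wrist"); ring(c,.1594,(190,230,360,370))
E
```

```text
time: 32.98
tcp_pos: [0.5063, -0.2074, 0.2]
tcp_rot: [-3.13, -0.003, -0.014]
contact_force: [0.6, 0.1, -1.9]
finger_gap: 0.0559
tx ty tz [ -84.8 -254.6    2.2] rows 5.0
roll 0.0022 rows 1.0 q7 0.71
tcp [ 0.5063 -0.2074  0.2   ] yaw 0.0022 tilt 0.85 gap 0.0559 F [ 0.6  0.1 -1.9] t 32.975
ring [285. 285.] 4794 xy 0.5069 -0.2052 r 0.0267
```

```bash
python3 -m crank '[{"tx":-17,"ty":-51,"tz":1,"roll":0.002,"jaw":0},{"tx":-34,"ty":-102,"tz":1,"roll":0.002,"jaw":0},{"tx":-51,"ty":-153,"tz":2,"roll":0.002,"jaw":0},{"tx":-68,"ty":-204,"tz":2,"roll":0.002,"jaw":0},{"tx":-80,"ty":-240,"tz":2,"roll":0.002,"jaw":0},{"tx":-85,"ty":-254,"tz":2,"roll":0.002,"jaw":0},{"tx":-85,"ty":-254,"tz":2,"roll":0.002,"jaw":0},{"tx":-85,"ty":-254,"tz":2,"roll":0.002,"jaw":0}]'
python3 - <<'E'
from h import *
go([.421,.0465,.157],0)
c=cam("wrist"); ring(c,.1594,(190,230,360,370))
E
```

```text
time: 34.02
tcp_pos: [0.4203, 0.0457, 0.1992]
tcp_rot: [-3.131, 0.001, -0.011]
contact_force: [-0.6, 0.0, -1.5]
finger_gap: 0.0557
tx ty tz [ 0.4 -0.4 42.2] rows 1.0
roll -0.0007 rows 1.0 q7 0.09
tcp [0.4203 0.0457 0.1992] yaw -0.0007 tilt 0.73 gap 0.0557 F [-0.6  0.  -1.5] t 34.025
ring [283. 260.] 601 xy 0.4207 0.0484 r 0.0266
ring [272. 313.] 371 xy 0.4206 0.0477 r 0.0177
```

```bash
python3 -m crank '[{"tx":0.4,"ty":-0.4,"tz":20,"roll":0,"jaw":0},{"tx":0.4,"ty":-0.4,"tz":40,"roll":0,"jaw":0},{"tx":0.4,"ty":-0.4,"tz":48,"roll":0,"jaw":0},{"tx":0.4,"ty":-0.4,"tz":53,"roll":0,"jaw":0},{"tx":0.4,"ty":-0.4,"tz":57,"roll":0,"jaw":0},{"tx":0.4,"ty":-0.4,"tz":57,"roll":0,"jaw":0},{"tx":0.4,"ty":-0.4,"tz":57,"roll":0,"jaw":0}]'
python3 - <<'E'
from h import *
go([.421,.047,.14],0)
c=cam("side"); crop(c,200,160,320,250,6,"s19.png")
E
```

```text
time: 34.95
tcp_pos: [0.4215, 0.0466, 0.1426]
tcp_rot: [-3.13, 0.002, -0.012]
contact_force: [0.2, 0.2, -0.7]
finger_gap: 0.0557
tx ty tz [-0.5 -0.4  2.6] rows 1.0
roll -0.0013 rows 1.0 q7 0.24
tcp [0.4215 0.0466 0.1426] yaw -0.0013 tilt 0.78 gap 0.0557 F [ 0.2  0.2 -0.7] t 34.95
```

View pics/s19.png

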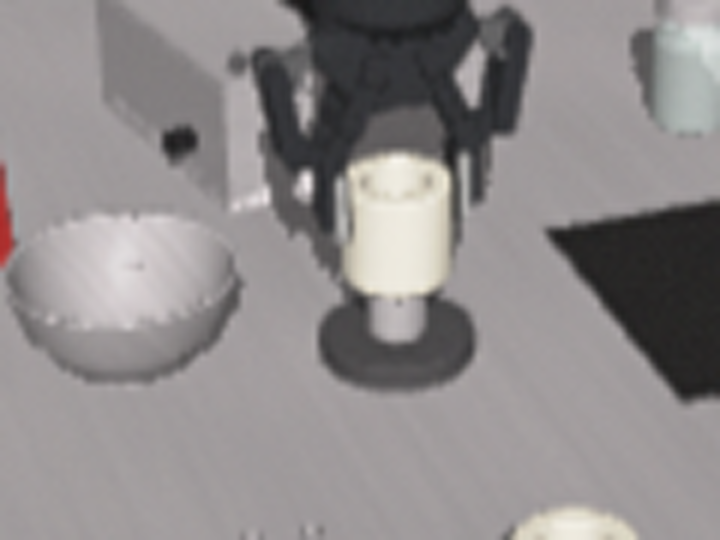

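```bash
python3 -m crank '[{"tx":0,"ty":0,"tz":0,"roll":0,"jaw":1},{"tx":0,"ty":0,"tz":0,"roll":0,"jaw":1},{"tx":0,"ty":0,"tz":0,"roll":0,"jaw":1},{"tx":0,"ty":0,"tz":0,"roll":0,"jaw":1},{"tx":0,"ty":0,"tz":0,"roll":0,"jaw":1},{"tx":0,"ty":0,"tz":0,"roll":0,"jaw":1}]'
python3 - <<'E'
from h import *
go([.421,.047,.14],0)
c=cam("side"); crop(c,200,160,320,250,6,"s20.png")
c=cam("wrist"); cv2.imwrite("pics/w20.png",c["img"])
E
```

```text
time: 35.75
tcp_pos: [0.4214, 0.0466, 0.1426]
tcp_rot: [-3.13, 0.002, -0.012]
contact_force: [0.4, -0.3, 0.2]
finger_gap: 0.0855
tx ty tz [-0.4 -0.4  2.6] rows 1.0
roll -0.0013 rows 1.0 q7 0.24
tcp [0.4214 0.0466 0.1426] yaw -0.0013 tilt 0.78 gap 0.0855 F [ 0.4 -0.3  0.2] t 35.75
```

View pics/s20.png

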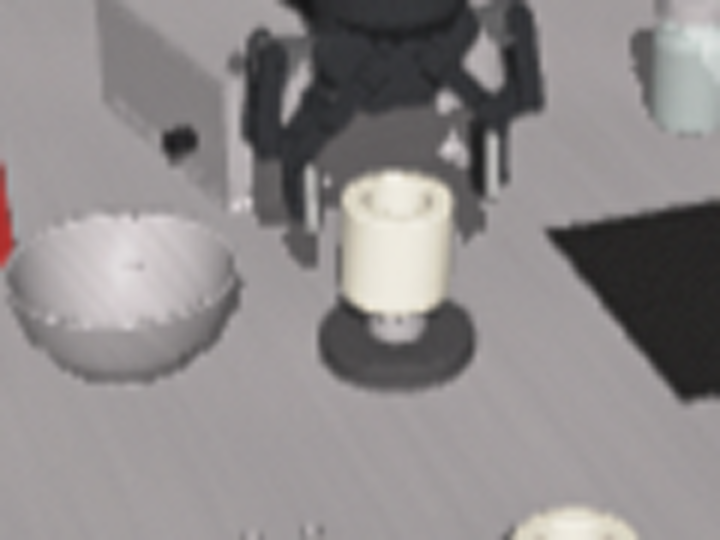

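View pics/w20.png

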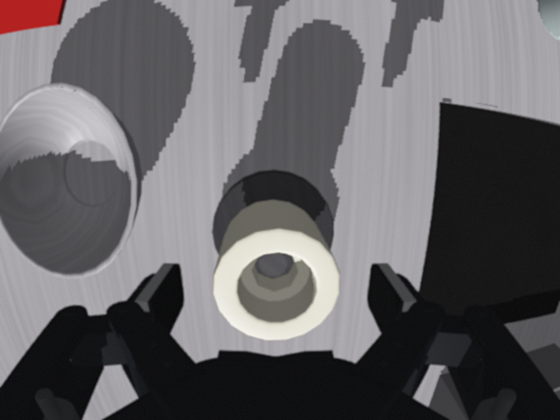

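```bash
python3 -m crank '[{"tx":0,"ty":0,"tz":5,"roll":0,"jaw":1},{"tx":0,"ty":0,"tz":10,"roll":0,"jaw":1},{"tx":0,"ty":0,"tz":10,"roll":0,"jaw":0},{"tx":0,"ty":0,"tz":10,"roll":0,"jaw":0},{"tx":0,"ty":0,"tz":10,"roll":0,"jaw":0},{"tx":0,"ty":0,"tz":10,"roll":0,"jaw":0}]' 30
python3 -m crank '[{"tx":0,"ty":0,"tz":-30,"roll":0,"jaw":0},{"tx":0,"ty":0,"tz":-60,"roll":0,"jaw":0},{"tx":0,"ty":0,"tz":-95,"roll":0,"jaw":0},{"tx":0,"ty":0,"tz":-95,"roll":0,"jaw":0}]'
python3 - <<'E'
from h import *
go([.667,-.223,.22],0)
E
```

```text
time: 36.6
tcp_pos: [0.4215, 0.0466, 0.1327]
tcp_rot: [-3.13, 0.002, -0.012]
contact_force: [-1.0, -0.3, 1.2]
finger_gap: 0.0556
time: 37.1
tcp_pos: [0.4219, 0.046, 0.2292]
tcp_rot: [-3.128, 0.001, -0.018]
contact_force: [0.2, -0.3, -1.0]
finger_gap: 0.056
tx ty tz [245.2 269.    8.3] rows 6.0
roll -0.0008 rows 1.0 q7 0.02
tcp [0.4219 0.046  0.2292] yaw -0.0008 tilt 1.04 gap 0.056 F [ 0.2 -0.3 -1. ] t 37.1
```

```bash
python3 -m crank '[{"tx":41,"ty":45,"tz":2,"roll":0,"jaw":0},{"tx":82,"ty":90,"tz":4,"roll":0,"jaw":0},{"tx":123,"ty":135,"tz":6,"roll":0,"jaw":0},{"tx":164,"ty":180,"tz":8,"roll":0,"jaw":0},{"tx":205,"ty":224,"tz":8,"roll":0,"jaw":0},{"tx":245,"ty":269,"tz":8,"roll":0,"jaw":0},{"tx":245,"ty":269,"tz":8,"roll":0,"jaw":0},{"tx":245,"ty":269,"tz":8,"roll":0,"jaw":0}]'
python3 - <<'E'
from h import *
go([.667,-.223,.107],0)
c=cam("wrist"); cv2.imwrite("pics/w21.png",c["img"]); ring(c,.057,(150,0,450,220))
E
```

```text
time: 38.1
tcp_pos: [0.6659, -0.2228, 0.218]
tcp_rot: [-3.126, 0.002, -0.013]
contact_force: [-0.1, 0.6, -1.1]
finger_gap: 0.0555
tx ty tz [1.00e-01 1.90e+00 1.11e+02] rows 2.0
roll -0.0014 rows 1.0 q7 0.66
tcp [ 0.6659 -0.2228  0.218 ] yaw -0.0014 tilt 1.02 gap 0.0555 F [-0.1  0.6 -1.1] t 38.1
ring [269. 117.] 275 xy 0.6687 -0.1485 r 0.0275
```

View pics/w21.png

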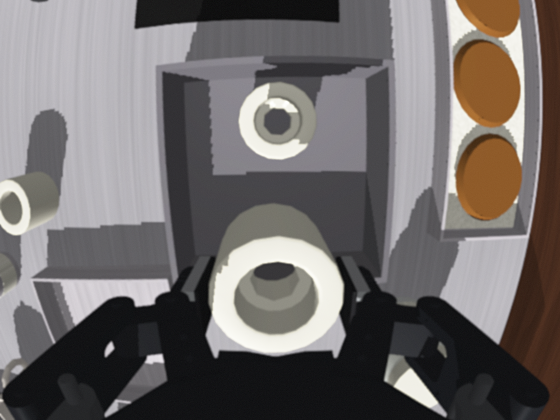

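```bash
python3 -m crank '[{"tx":1,"ty":2,"tz":40,"roll":0,"jaw":0},{"tx":1,"ty":2,"tz":85,"roll":0,"jaw":0},{"tx":1,"ty":2,"tz":108,"roll":0,"jaw":0},{"tx":1,"ty":2,"tz":111,"roll":0,"jaw":0},{"tx":1,"ty":2,"tz":111,"roll":0,"jaw":0}]'
python3 -m crank '[{"tx":0,"ty":0,"tz":0,"roll":0,"jaw":1},{"tx":0,"ty":0,"tz":0,"roll":0,"jaw":1},{"tx":0,"ty":0,"tz":0,"roll":0,"jaw":1},{"tx":0,"ty":0,"tz":0,"roll":0,"jaw":1},{"tx":0,"ty":0,"tz":-50,"roll":0,"jaw":1},{"tx":0,"ty":0,"tz":-110,"roll":0,"jaw":1},{"tx":0,"ty":0,"tz":-150,"roll":0,"jaw":1},{"tx":0,"ty":0,"tz":-150,"roll":0,"jaw":1}]'
python3 - <<'E'
from h import *
c=cam("wrist"); cv2.imwrite("pics/w22.png",c["img"]); go([.411,-.211,.26],0)
E
```

```text
time: 38.78
tcp_pos: [0.6687, -0.2224, 0.1089]
tcp_rot: [-3.126, 0.0, -0.017]
contact_force: [1.1, -0.1, -1.0]
finger_gap: 0.0558
time: 39.78
tcp_pos: [0.6683, -0.226, 0.2631]
tcp_rot: [-3.128, 0.001, -0.028]
contact_force: [-0.2, 0.7, -0.4]
finger_gap: 0.0853
tx ty tz [-256.5  -14.    -2.9] rows 5.0
roll -0.0003 rows 1.0 q7 0.64
tcp [ 0.6675 -0.2251  0.2605] yaw -0.0003 tilt 1.16 gap 0.0851 F [-0.8  0.7 -0.4] t 39.825
```

View pics/w22.png

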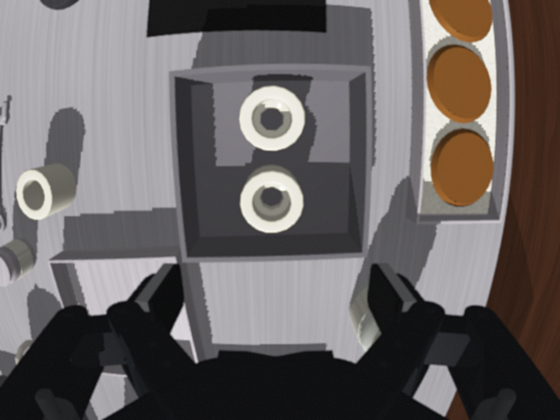

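```bash
python3 -m crank '[{"tx":-51,"ty":-3,"tz":0,"roll":0,"jaw":1},{"tx":-102,"ty":-6,"tz":0,"roll":0,"jaw":1},{"tx":-153,"ty":-9,"tz":-1,"roll":0,"jaw":1},{"tx":-204,"ty":-12,"tz":-2,"roll":0,"jaw":1},{"tx":-245,"ty":-14,"tz":-3,"roll":0,"jaw":1},{"tx":-256,"ty":-14,"tz":-3,"roll":0,"jaw":1},{"tx":-256,"ty":-14,"tz":-3,"roll":0,"jaw":1},{"tx":-256,"ty":-14,"tz":-3,"roll":0,"jaw":1}]'
python3 - <<'E'
from h import *
c=cam("wrist"); cv2.imwrite("pics/w23.png",c["img"]); ring(c,.052,(120,140,380,350)); go([.411,-.210,.092],0)
E
```

```text
time: 40.83
tcp_pos: [0.4128, -0.2109, 0.2601]
tcp_rot: [-3.128, -0.002, -0.022]
contact_force: [-0.3, 0.0, -0.6]
finger_gap: 0.0854
ring [270. 205.] 1581 xy 0.4113 -0.2105 r 0.0271
tx ty tz [ -4.1   1.3 168.1] rows 3.0
roll 0.001 rows 1.0 q7 0.65
tcp [ 0.4128 -0.211   0.2601] yaw 0.001 tilt 1.11 gap 0.0853 F [ 0.6  0.3 -0.9] t 40.875
```

View pics/w23.png

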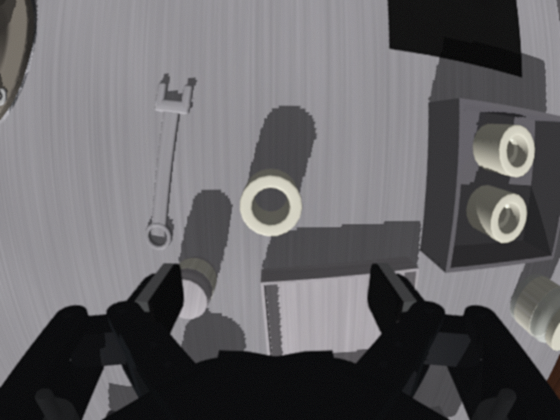

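```bash
python3 -m crank '[{"tx":-1.5,"ty":0,"tz":10,"roll":0,"jaw":1},{"tx":-2.5,"ty":0.7,"tz":60,"roll":0,"jaw":1},{"tx":-3.5,"ty":1.5,"tz":120,"roll":0,"jaw":1},{"tx":-4,"ty":1.7,"tz":158,"roll":0,"jaw":1},{"tx":-4,"ty":1.7,"tz":167,"roll":0,"jaw":1},{"tx":-4,"ty":1.7,"tz":167,"roll":0,"jaw":1}]' 30
python3 - <<'E'
from h import *
go([.411,-.2103,.092],0)
E
```

```text
time: 41.62
tcp_pos: [0.4113, -0.2109, 0.093]
tcp_rot: [-3.128, -0.001, -0.021]
contact_force: [0.0, -0.4, -0.0]
finger_gap: 0.0855
tx ty tz [-0.3 -0.5  1. ] rows 1.0
roll 0.0004 rows 1.0 q7 1.0
tcp [ 0.4113 -0.2109  0.093 ] yaw 0.0004 tilt 1.08 gap 0.0855 F [ 0.  -0.4 -0. ] t 41.625
```

```bash
python3 -m crank '[{"tx":0,"ty":0,"tz":0,"roll":0,"jaw":0},{"tx":0,"ty":0,"tz":0,"roll":0,"jaw":0},{"tx":0,"ty":0,"tz":0,"roll":0,"jaw":0},{"tx":0,"ty":0,"tz":0,"roll":0,"jaw":0},{"tx":0,"ty":0,"tz":-50,"roll":0,"jaw":0},{"tx":0,"ty":0,"tz":-107,"roll":0,"jaw":0},{"tx":0,"ty":0,"tz":-107,"roll":0,"jaw":0},{"tx":0,"ty":0,"tz":-107,"roll":0,"jaw":0}]' 30
python3 - <<'E'
from h import *
go([.421,.0465,.2],0)
E
```

```text
time: 42.62
tcp_pos: [0.4099, -0.2115, 0.2002]
tcp_rot: [-3.127, -0.002, -0.023]
contact_force: [-0.4, 0.0, -1.9]
finger_gap: 0.0554
tx ty tz [  11.5 -258.     4. ] rows 5.0
roll 0.0015 rows 1.0 q7 0.8
tcp [ 0.4099 -0.2115  0.2002] yaw 0.0015 tilt 1.16 gap 0.0554 F [-0.4  0.  -1.9] t 42.625
```

```bash
python3 -m crank '[{"tx":2,"ty":-51,"tz":1,"roll":0.002,"jaw":0},{"tx":4,"ty":-102,"tz":1,"roll":0.002,"jaw":0},{"tx":7,"ty":-153,"tz":2,"roll":0.002,"jaw":0},{"tx":9,"ty":-204,"tz":3,"roll":0.002,"jaw":0},{"tx":11.5,"ty":-245,"tz":4,"roll":0.002,"jaw":0},{"tx":11.5,"ty":-258,"tz":4,"roll":0.002,"jaw":0},{"tx":11.5,"ty":-258,"tz":4,"roll":0.002,"jaw":0},{"tx":11.5,"ty":-258,"tz":4,"roll":0.002,"jaw":0}]'
python3 - <<'E'
from h import *
go([.421,.0465,.143],0)
E
```

```text
time: 43.62
tcp_pos: [0.4206, 0.045, 0.1997]
tcp_rot: [-3.128, 0.004, -0.021]
contact_force: [-0.6, 0.4, -1.6]
finger_gap: 0.0559
tx ty tz [-0.4 -0.7 56.7] rows 1.0
roll -0.0027 rows 1.0 q7 0.15
tcp [0.4206 0.045  0.1997] yaw -0.0027 tilt 1.1 gap 0.0559 F [-0.6  0.4 -1.6] t 43.625
```

```bash
python3 -m crank '[{"tx":0.1,"ty":-1.4,"tz":20,"roll":0,"jaw":0},{"tx":-0.2,"ty":-1,"tz":40,"roll":0,"jaw":0},{"tx":-0.4,"ty":-0.8,"tz":48,"roll":0,"jaw":0},{"tx":-0.4,"ty":-0.7,"tz":53,"roll":0,"jaw":0},{"tx":-0.4,"ty":-0.7,"tz":57,"roll":0,"jaw":0},{"tx":-0.4,"ty":-0.7,"tz":57,"roll":0,"jaw":0},{"tx":-0.4,"ty":-0.7,"tz":57,"roll":0,"jaw":0}]'
python3 - <<'E'
from h import *
go([.421,.047,.14],0)
c=cam("side"); crop(c,200,160,320,250,6,"s24.png")
E
```

```text
time: 44.5
tcp_pos: [0.4212, 0.0466, 0.143]
tcp_rot: [-3.128, 0.004, -0.022]
contact_force: [0.0, 0.2, -1.5]
finger_gap: 0.056
tx ty tz [-0.2 -0.4  3. ] rows 1.0
roll -0.0026 rows 1.0 q7 0.3
tcp [0.4212 0.0466 0.143 ] yaw -0.0026 tilt 1.14 gap 0.056 F [ 0.   0.2 -1.5] t 44.5
```

View pics/s24.png

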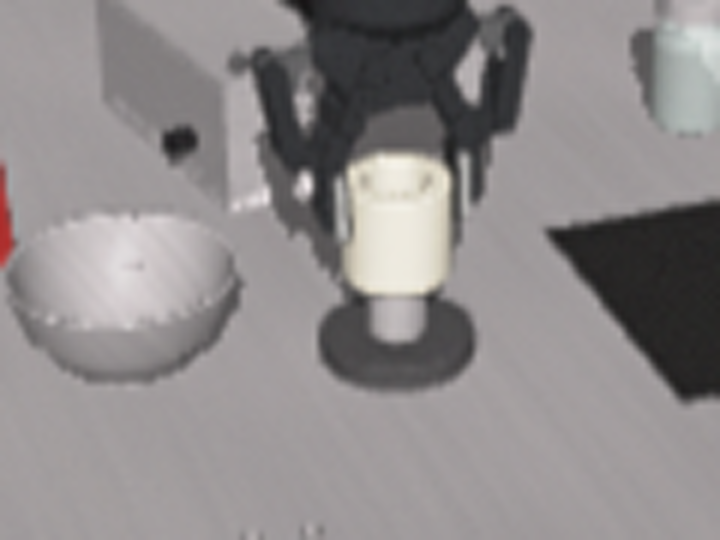

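```bash
python3 -m crank '[{"tx":0,"ty":0,"tz":0,"roll":0,"jaw":1},{"tx":0,"ty":0,"tz":0,"roll":0,"jaw":1},{"tx":0,"ty":0,"tz":0,"roll":0,"jaw":1},{"tx":0,"ty":0,"tz":0,"roll":0,"jaw":1},{"tx":0,"ty":0,"tz":0,"roll":0,"jaw":1},{"tx":0,"ty":0,"tz":0,"roll":0,"jaw":1},{"tx":0,"ty":0,"tz":0,"roll":0,"jaw":1},{"tx":0,"ty":0,"tz":0,"roll":0,"jaw":1}]'
python3 - <<'E'
from h import *
go([.421,.047,.108],0)
c=cam("side"); crop(c,200,160,320,250,6,"s25.png")
c=cam("wrist"); cv2.imwrite("pics/w25.png",c["img"])
E
```

```text
time: 45.55
tcp_pos: [0.4212, 0.0466, 0.143]
tcp_rot: [-3.128, 0.004, -0.022]
contact_force: [-0.4, 0.5, 0.2]
finger_gap: 0.0851
tx ty tz [-0.7  0.1 35. ] rows 1.0
roll -0.0026 rows 1.0 q7 0.3
tcp [0.4212 0.0466 0.143 ] yaw -0.0026 tilt 1.13 gap 0.0851 F [-0.4  0.5  0.2] t 45.55
```

View pics/s25.png

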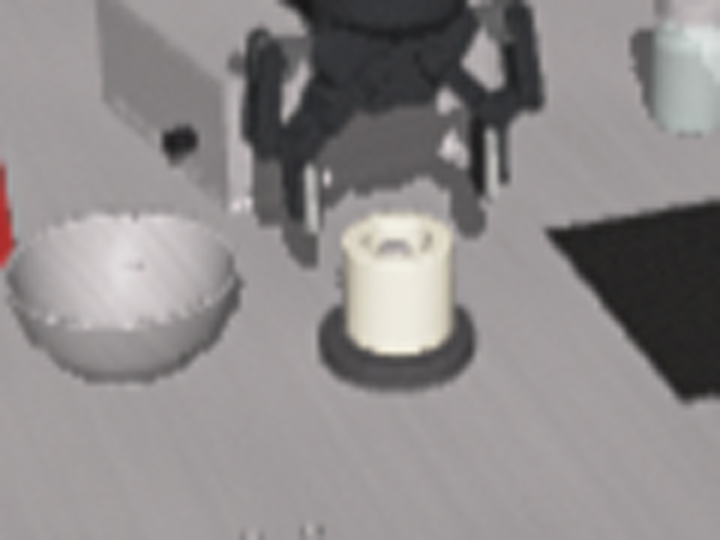

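View pics/w25.png

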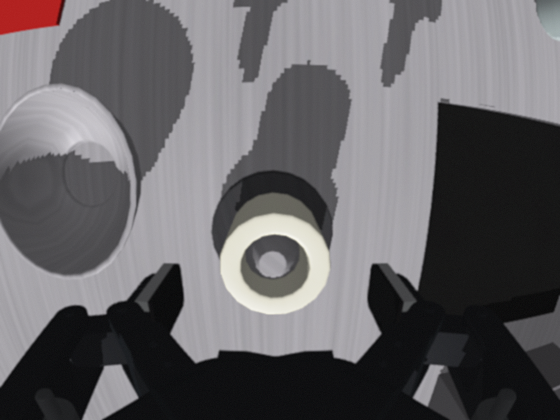

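```bash
python3 -m crank '[{"tx":-0.7,"ty":0,"tz":16,"roll":0,"jaw":1},{"tx":-0.7,"ty":0,"tz":31,"roll":0,"jaw":1},{"tx":-0.7,"ty":0,"tz":31,"roll":0,"jaw":1},{"tx":-0.7,"ty":0,"tz":31,"roll":0,"jaw":0},{"tx":-0.7,"ty":0,"tz":31,"roll":0,"jaw":0},{"tx":-0.7,"ty":0,"tz":31,"roll":0,"jaw":0},{"tx":-0.7,"ty":0,"tz":31,"roll":0,"jaw":0}]' 30
python3 -m crank '[{"tx":0,"ty":0,"tz":-30,"roll":0,"jaw":0},{"tx":0,"ty":0,"tz":-60,"roll":0,"jaw":0},{"tx":0,"ty":0,"tz":-110,"roll":0,"jaw":0},{"tx":0,"ty":0,"tz":-110,"roll":0,"jaw":0}]'
python3 - <<'E'
from h import *
go([.492,-.371,.22],0)
E
```

```text
time: 46.52
tcp_pos: [0.4213, 0.047, 0.1128]
tcp_rot: [-3.127, 0.005, -0.024]
contact_force: [-1.7, -0.7, 8.2]
finger_gap: 0.056
time: 47.02
tcp_pos: [0.4212, 0.0461, 0.2255]
tcp_rot: [-3.123, 0.003, -0.032]
contact_force: [0.9, 1.5, -2.4]
finger_gap: 0.0555
tx ty tz [ 71.5 417.   -0.8] rows 7.0
roll -0.0019 rows 1.0 q7 0.09
tcp [0.4212 0.0461 0.2255] yaw -0.0019 tilt 1.59 gap 0.0555 F [ 0.9  1.5 -2.4] t 47.025
```

```bash
python3 -m crank '[{"tx":9,"ty":52,"tz":-1,"roll":0,"jaw":0},{"tx":18,"ty":104,"tz":-1,"roll":0,"jaw":0},{"tx":27,"ty":156,"tz":-1,"roll":0,"jaw":0},{"tx":36,"ty":208,"tz":-1,"roll":0,"jaw":0},{"tx":45,"ty":260,"tz":-1,"roll":0,"jaw":0},{"tx":54,"ty":312,"tz":-1,"roll":0,"jaw":0},{"tx":63,"ty":364,"tz":-1,"roll":0,"jaw":0},{"tx":71.5,"ty":417,"tz":-1,"roll":0,"jaw":0}]'
python3 -m crank '[{"tx":0,"ty":0,"tz":0,"roll":0,"jaw":0},{"tx":0,"ty":0,"tz":0,"roll":0,"jaw":0}]'
python3 - <<'E'
from h import *
go([.492,-.371,.105],0)
c=cam("wrist"); cv2.imwrite("pics/w26.png",c["img"])
E
```

```text
time: 48.02
tcp_pos: [0.4918, -0.3721, 0.2186]
tcp_rot: [-3.121, 0.002, -0.03]
contact_force: [0.8, -0.6, 0.1]
finger_gap: 0.0557
time: 48.28
tcp_pos: [0.4911, -0.3716, 0.2171]
tcp_rot: [-3.119, 0.004, -0.027]
contact_force: [0.2, 0.9, -0.5]
finger_gap: 0.0558
tx ty tz [ -1.    1.9 112.1] rows 2.0
roll -0.0024 rows 1.0 q7 1.03
tcp [ 0.4911 -0.3716  0.2171] yaw -0.0024 tilt 1.63 gap 0.0558 F [ 0.2  0.9 -0.5] t 48.275
```

View pics/w26.png

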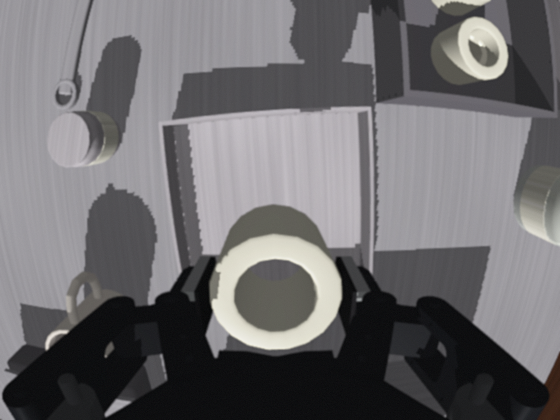

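```bash
python3 -m crank '[{"tx":0,"ty":1,"tz":40,"roll":0,"jaw":0},{"tx":0,"ty":1.5,"tz":85,"roll":0,"jaw":0},{"tx":0,"ty":2,"tz":110,"roll":0,"jaw":0},{"tx":0,"ty":2,"tz":113,"roll":0,"jaw":0},{"tx":0,"ty":2,"tz":113,"roll":0,"jaw":0}]'
python3 -m crank '[{"tx":0,"ty":0,"tz":0,"roll":0,"jaw":1},{"tx":0,"ty":0,"tz":0,"roll":0,"jaw":1},{"tx":0,"ty":0,"tz":0,"roll":0,"jaw":1},{"tx":0,"ty":0,"tz":0,"roll":0,"jaw":1},{"tx":0,"ty":0,"tz":-50,"roll":0,"jaw":1},{"tx":0,"ty":0,"tz":-110,"roll":0,"jaw":1},{"tx":0,"ty":0,"tz":-170,"roll":0,"jaw":1},{"tx":0,"ty":0,"tz":-200,"roll":0,"jaw":1}]'
python3 - <<'E'
from h import *
for n in("wrist","top","side"):
    c=cam(n); cv2.imwrite(f"pics/{n}27.png",c["img"])
go()
E
```

```text
time: 48.95
tcp_pos: [0.4941, -0.3697, 0.1052]
tcp_rot: [-3.119, -0.0, -0.029]
contact_force: [-0.2, -0.1, -0.5]
finger_gap: 0.0556
time: 49.95
tcp_pos: [0.4905, -0.3753, 0.3086]
tcp_rot: [-3.121, 0.001, -0.035]
contact_force: [1.3, -0.3, -1.2]
finger_gap: 0.0853
tcp [ 0.4907 -0.3748  0.3067] yaw -0.0001 tilt 1.74 gap 0.0851 F [ 0.4 -0.3 -0.8] t 50.1
```

View pics/wrist27.png

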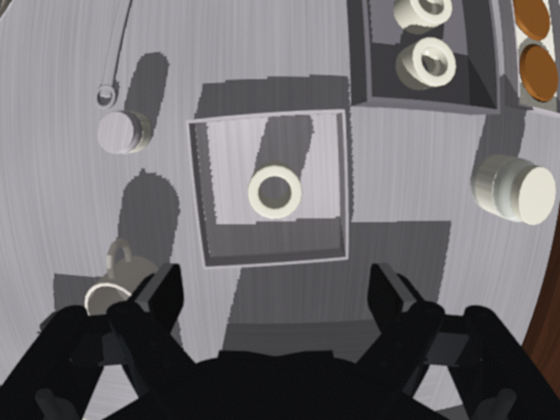

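View pics/top27.png

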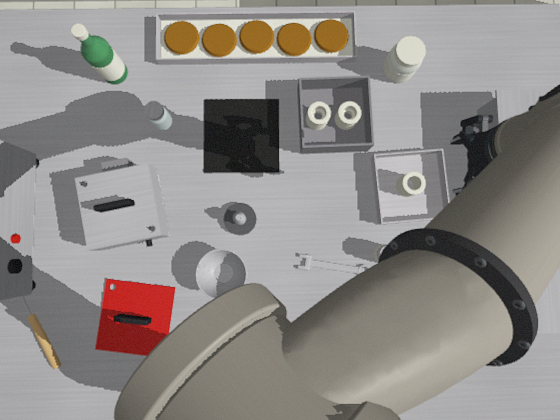

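View pics/side27.png

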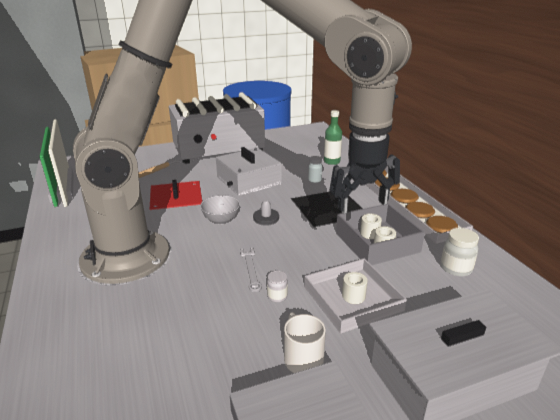

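```bash
python3 - <<'E'
from h import *
go(); print(manip.finish_job())
E
```

```text
tcp [ 0.4907 -0.3748  0.3067] yaw -0.0001 tilt 1.74 gap 0.0851 F [ 0.4 -0.3 -0.8] t 50.1
the job is handed in; nothing more can be done
None
```

The job is handed in at about 50 s of the 210 s allowed; no verdict was reported.

- **Cover:** I laid it flat on the mat, then put it back on the housing. The wrist and side pictures show it flush, with both pins through its holes. The tool height at release (161.0 mm) matched the seated height I expected (161.1 mm).
- **Impeller:** I pushed it counter-clockwise with the closed fingertip by roughly 620°, worked out from the fingertip's path. I never read the joint angle itself.
- **Sleeves:** I found three and tried each one on the gauge pin, putting it away before the next. The first two stopped about 22 mm above the foot (the first estimated from the picture, the second looked the same) and went into the crate. The third slid down to the foot and went into the pan.

The last pictures from all three cameras show two sleeves standing in the crate and one in the pan. The cover is in place, the arm is clear, and nothing looks disturbed. I saw no fourth sleeve in any view and no sleeve knocked aside.

The tool's tilt drifted from under 0.1° to 1.7° over the run. It didn't affect any of the fits, and nothing else failed or disagreed.

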